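# Swap the batch in the fan dryer

### The arm

A 7-joint arm with a two-finger parallel gripper is mounted at the origin on the work surface. World frame = base frame: x ahead of the robot, y to its left, z up, the work surface at z = 0. Lengths are in m, angles in rad, forces in N, time in s.
With the tool pointing down it reaches from about 0.4 to 0.85 m from the base axis. Payload 4.5 kg.
Tool frame: the origin (TCP) lies midway between the tips of the shut fingers; the grasp point (between the pads) lies 19 mm behind it; z points along the fingers, y is the line along which they close (so a half turn about z gives the same grasp; the last joint's range is limited). The gripper opens to 88 mm and grips with 3 to 60 N. Pads are 18 mm wide; open, the fingers measure 123 mm over their backs; the gripper's body (75 mm by 187 mm) begins 45 mm behind the grasp point.
Start: joints at [-1.266, 0.689, -0.195, 1.565, 0.157, 0.902, -0.215], TCP at [0.167, 0.602, 0.239] pointing down, gripper open.
Joint ranges: [-3.01, 3.01], [-0.46, 2.08], [-1.47, 1.51], [0.13, 2.56], [-1, 4.14], [0.04, 2.09], [-2.66, 2.66]. Speed limits (rad/s): [2.57, 2.57, 3.14, 3.14, 3.14, 3.14, 3.14].

### API

Orientations are given as a unit quaternion [x, y, z, w].
In Python, from plant import r gives the robot as it stands.
- The arm moves only by the tool carry_out, never from a script. Its argument "plan" is a list of rows, each an object with "rot": the turn, a rotation vector about the tool's x, y, z in rad, a list of three; "xyz": the shift along the tool's x, y, z in m, a list of three; "grip": the closure in counts, from 0 (fully open) to 255 (shut). In form: [{"rot": [wx, wy, wz], "xyz": [dx, dy, dz], "grip": grip}, ...]. A call has 1 to 8 rows; each row is the pose to reach, as a shift and turn from the pose commanded when the call began, along the tool's axes at that moment; what a row does not reach only later rows make up. A row lasts 1/12 s, in which the tool goes at most 41.7 mm and 7.16 degrees, less where a joint would pass 70% of its speed; a pose out of reach is approached as far as the arm can. A call with a gripper value outside its range is refused whole. The fingers move at their own pace and stop on an object; "squeeze" is the grip in N (left out, the last holds). Time passes only in rows, so rows that repeat a pose let the fingers close. It gives the time, the measured TCP pose, the force, the opening and the grip force at its end, in the units of the state.
- r.get_state(): the state, without advancing time (a new reading comes with each control period).
- r.snapshot(name): name is "scene" or "top" or "wrist"; returns the picture (420x560x3 uint8, red, green, blue); there is no depth.
- r.camera_params(name): a dict with "fx", "fy", "cx", "cy" (pixels), "position" and "attitude" of the camera in the world; the wrist camera has in their place "hand_eye" (4x4, takes a point from camera to tool coordinates, whose origin is the TCP and whose axes are the flange's). Camera axes: x right, y down, z forward; pixel columns grow to the right and rows downward; lengths in m; the calibration is good to about 2 mm. A picture is of the moment at which its call begins: read the wrist's pose just before it. camera_params takes no time and is no camera call.
- r.finish_job(): hands the job in; it is judged then, once.
The state is a dict: "clock": time; "q": joint angles; "qd": joint speeds; "joint_torque": joint torques, N m; "tool_pos": TCP position; "eef_rot": TCP orientation; "contact_force": force on the tool from outside, world axes, zero at the start; "moment": the same for the moment, N m; "opening": opening from 0.0 (shut) to 1.0 (fully open); "finger_force": force on a finger pad.
Only numpy, scipy, OpenCV 4.12 (cv2) and the standard library are available. Lean on these libraries where they do the work, as an engineer would, in place of code of your own. Each camera call takes 0.05 s, during which the arm holds its last target. There are 200 camera calls.

### The job

The fish in the fan dryer is dry and the unpainted clay frogs standing about the table go in next: press the regulator knob down and turn it to stop, slide the tray out along its runners until it is clear of the hood, and stand the fish on the small wooden board. Stand every clay frog upright on the tray with none touching another, slide the tray back under the hood until it is fully home, then press the knob down, turn it to run and let it spring up. Keep the tray on its runners throughout and leave the other things on the table where they are.

Things in the scene. Friction and masses are not known exactly. Their poses are not given: they have to be found in the camera images.
- dryer: (Sizes in mm, here and below.) Cream sheet-metal fan dryer, fixed, 210 wide (x), 420 long (y from -190 to +230). Origin on the table, z up, +y is the way the tray comes out. Base sheet 8 thick. Fan housing at y -190 to -120, 150 high; the black mains rocker on its side is left alone. Tray origin in this frame: fully home y -37.5 z 8 (back wall against the housing), clear of the hood beyond y +100, at the end stops y +139.
- hood_edge (a point): Middle of the hood's front edge, at dryer y +10, on the underside of its clear roof, 100 above the table; the roof is 4 to 5 thick, 208 wide and covers the tray from the fan housing (y -120) to here, with clear side windows under it.
- runner_end (a point): Middle between the outer ends of the two runners, at dryer y +228, z 22 (their top). They run straight from the fan housing to here, inner faces 92.5 either side of the centre line; small stops at y +222 between them catch the tray's front corners but not its handle.
- tray: Loose open aluminium tray, 180 wide (x), 165 long (y), 0.34 to 0.6 kg, rims 14 high, walls and floor 4 thick, lying between the runners with 2.5 play either side. Origin: centre of its underside, axes as the dryer's: an upright wooden handle stands at its front (+y). It starts home or up to 9 mm out, with the fish standing on it.
- tray_handle (a point): Grip point in the tray's wooden handle, an upright block 30 wide (tray x) by 20 thick (tray y) rising from 8 to 60 above the tray's underside; the point is on its axis, 45 above the tray's underside, 106.5 in front of the tray's origin.
- knob_grip (a point): Middle of the bar grip (46 long, 14 wide, 26 high) of the black regulator knob, on its vertical axis at dryer x 0, y -155; 192 above the table when up. The bar stands on a disc of radius 26. Its own axes match the dryer's at stop. The bar's white-marked end points 124 degrees counterclockwise from above of dryer +x at stop (one dot), 55 degrees at run (three dots).
- reg_press (a joint): How far the knob is pressed down, m: 0 up, 0.008 fully down. Spring: 4 N to start, 8 N when fully down.
- reg_turn (a joint): How far the knob is turned clockwise seen from above, rad: 0 at stop, 1.2 at run (its end stops). It is locked at both ends, with about 0.05 rad of play, unless pressed down at least 6 mm: press fully (forcing it unpressed does not free it), turn to the far end, and it springs up there. Let go in between it stays down. At the start it is up at run.
- fish: Terracotta fish figurine 84 long (x from -47 to +37, nose +x), 56 high, on a flat base 52 x 40 x 8; body 26 thick (y), flat-sided between 19 and 33 above the underside: grip it across the body there. Origin: centre of its underside; z up. 0.13 kg.
- board: Small plain wooden board, fixed, 90 (x) by 160 (y) by 14 thick, beside the dryer. Origin: centre of its underside; z up.
- frog1: Unpainted clay frog figurine: a squat body 52 long (x, nose +x) by 40 wide (y), its top 40 above the underside, the eyes at 55, on a foot 56 x 42 x 7. The sides and ends of the body are flat between 14 and 30 above the underside: grip it there, across the body or along it. Origin: centre of its underside; z up. 0.08 to 0.15 kg. All frogs are alike; two to four of the four are present.
- frog2: Unpainted clay frog figurine: a squat body 52 long (x, nose +x) by 40 wide (y), its top 40 above the underside, the eyes at 55, on a foot 56 x 42 x 7. The sides and ends of the body are flat between 14 and 30 above the underside: grip it there, across the body or along it. Origin: centre of its underside; z up. 0.08 to 0.15 kg. All frogs are alike; two to four of the four are present.
- frog3: Unpainted clay frog figurine: a squat body 52 long (x, nose +x) by 40 wide (y), its top 40 above the underside, the eyes at 55, on a foot 56 x 42 x 7. The sides and ends of the body are flat between 14 and 30 above the underside: grip it there, across the body or along it. Origin: centre of its underside; z up. 0.08 to 0.15 kg. All frogs are alike; two to four of the four are present.
- frog4: Unpainted clay frog figurine: a squat body 52 long (x, nose +x) by 40 wide (y), its top 40 above the underside, the eyes at 55, on a foot 56 x 42 x 7. The sides and ends of the body are flat between 14 and 30 above the underside: grip it there, across the body or along it. Origin: centre of its underside; z up. 0.08 to 0.15 kg. All frogs are alike; two to four of the four are present.
- pot: Bystander: lidded orange clay pot, 92 across, 104 high, origin at the centre of its underside.
- watercup: Bystander: white cup, 68 across, 75 high, origin at the centre of its underside.
- jar1: Bystander: glass jar, 44 across, 55 high, origin at the centre of its underside.
- jar2: Bystander: amber jar, 56 across, 70 high, origin at the centre of its underside.
- brush: Bystander: flat brush with a wooden handle, 180 long, lying on the table.
- sandblock: Bystander: cork sanding block 70 x 45 x 25, origin at the centre of its underside.
There are look-alikes about, which are no part of the job. What is shaped like the frog2 but green is not meant. Leave any purple look-alike of the fish alone.

How it is judged:
On the way, in this order (a step that is already met when the one before it is completed fails the run):
1. the knob is turned to stop and has sprung up, before the tray is moved out (value of joint reg_turn below 0.08 rad and value of joint reg_press below 0.002 m), for 0.2 s.
2. the tray is drawn out on its runners clear of the hood (y of tray in the frame of dryer above 0.1 m), for 0.2 s.
3. with the tray out, the fish stands on the wooden board and every clay frog upright on the tray (y of tray in the frame of dryer above 0.1 m and x of fish in the frame of board between -0.042 and 0.042 m and y of fish in the frame of board between -0.075 and 0.075 m and z of fish in the frame of board between 0.009 and 0.019 m and angle between each of fish, frog1, frog2, frog3, frog4's own z axis and vertical below 0.15 rad and x of frog1 in the frame of tray between -0.075 and 0.075 m and y of frog1 in the frame of tray between -0.07 and 0.07 m and z of frog1 in the frame of tray between -0.002 and 0.009 m and x of frog2 in the frame of tray between -0.075 and 0.075 m and y of frog2 in the frame of tray between -0.07 and 0.07 m and z of frog2 in the frame of tray between -0.002 and 0.009 m and x of frog3 in the frame of tray between -0.075 and 0.075 m and y of frog3 in the frame of tray between -0.07 and 0.07 m and z of frog3 in the frame of tray between -0.002 and 0.009 m and x of frog4 in the frame of tray between -0.075 and 0.075 m and y of frog4 in the frame of tray between -0.07 and 0.07 m and z of frog4 in the frame of tray between -0.002 and 0.009 m), for 0.2 s.
4. the tray is slid back fully home (y of tray in the frame of dryer below -0.031 m), for 0.2 s.
5. the knob is turned to run and has sprung up (value of joint reg_turn above 1.12 rad and value of joint reg_press below 0.002 m and y of tray in the frame of dryer below -0.031 m), for 0.2 s.
At the end, for the whole second after the job is handed in: The knob is at run (reg_turn above 1.12 rad) and up (pressed less than 2 mm); the tray is home (within 6.5 mm of the fan housing); every frog present stands upright (within 0.15 rad) on the tray floor, not touching another frog; the fish stands upright on the wooden board; all at rest (all of step 5 and x of fish in the frame of board between -0.042 and 0.042 m and y of fish in the frame of board between -0.075 and 0.075 m and z of fish in the frame of board between 0.009 and 0.019 m and angle between each of fish, frog1, frog2, frog3, frog4's own z axis and vertical below 0.15 rad and x of frog1 in the frame of tray between -0.075 and 0.075 m and y of frog1 in the frame of tray between -0.07 and 0.07 m and z of frog1 in the frame of tray between -0.002 and 0.009 m and x of frog2 in the frame of tray between -0.075 and 0.075 m and y of frog2 in the frame of tray between -0.07 and 0.07 m and z of frog2 in the frame of tray between -0.002 and 0.009 m and x of frog3 in the frame of tray between -0.075 and 0.075 m and y of frog3 in the frame of tray between -0.07 and 0.07 m and z of frog3 in the frame of tray between -0.002 and 0.009 m and x of frog4 in the frame of tray between -0.075 and 0.075 m and y of frog4 in the frame of tray between -0.07 and 0.07 m and z of frog4 in the frame of tray between -0.002 and 0.009 m and contact force between frog1 and frog2 below 0.02 N and contact force between each of frog1, frog2 and frog3 below 0.02 N and contact force between each of frog1, frog2, frog3 and frog4 below 0.02 N and linear speed of each of frog1, frog2, frog3, frog4, fish, tray below 0.02 m/s).
It fails at once if the tray is lifted off its runners (more than 25 mm) (z of tray in the frame of dryer above 0.033 m).
It fails at once if the fan is set to run while the tray is out (value of joint reg_turn above 0.6 rad and y of tray in the frame of dryer above 0.1 m).
It fails at once if a bystander is moved by more than 30 mm (distance of any of pot, watercup, jar1, jar2, brush, sandblock from where it was at the start of the episode above 0.03 m).
Of frog1, frog2, frog3, frog4 only 2 to 4 are there at a start; the rules pass over those that are not, and their reading is None.
At some moment in a run one of frog1, frog2, frog3, frog4 may be knocked a few centimetres aside while the robot is not near it.
It also fails if it takes over 210 s, if anything falls off the work surface, if the arm or the gripper's body presses on something with over 40 N, if the wrist force passes 120 N, or if a joint passes its speed limit or range.

## Working session

There is one attempt and no reset: what is moved stays moved. The work goes in short steps, Python scripts to look and compute and a tool call to move; the robot and the scene stay as the last step left them, time stands still between calls to the robot, and variables do not carry over. Pictures are saved under pics/ and viewed, at most 14 in all, crops included, and the job is handed in when it is done.

Besides the shell and the picture viewer there is one more tool, called after "Call:" as name([rows], argument=value, ...), one row to a line, values as JSON. carry_out: Moves the arm, as the interface text tells. Its arguments: {"type":"object","properties":{"plan":{"type":"array"},"squeeze":{"type":"number"}},"required":["plan"]}

```bash
mkdir -p pics; ls
python3 - <<'E'
from plant import r
import cv2
s=r.get_state();print({k:s[k] for k in s if k not in('qd','joint_torque')})
for n in('scene','top','wrist'):
    cv2.imwrite(f'pics/{n}0.png',r.snapshot(n)[:,:,::-1]);print(n,r.camera_params(n))
E
```

```text
pics
{'clock': 0.0, 'q': array([-1.26618139,  0.68997432, -0.19451977,  1.56629197,  0.1573086 ,
        0.9024793 , -0.21511271]), 'tool_pos': array([0.16708215, 0.60163132, 0.23793007]), 'eef_rot': array([ 1.34956804e-01,  9.90851092e-01, -8.78498999e-04, -5.55937455e-05]), 'contact_force': array([0.15484302, 0.60993959, 0.56142134]), 'moment': array([-0.02511501, -0.06926012, -0.05172857]), 'finger_force': 0.0, 'opening': 0.9955628548232963}
scene {'fx': 521.7741191181073, 'fy': 521.7741191181073, 'cx': 267.593188233058, 'cy': 201.7775484812474, 'position': array([1.03874685, 0.92746096, 1.15233127]), 'attitude': array([ 0.21482701,  0.89411367, -0.37941369, -0.10225147])}
top {'fx': 471.00435475805085, 'fy': 471.00435475805085, 'cx': 272.69052246520357, 'cy': 215.66019229141168, 'position': array([0.37258119, 0.02256746, 1.40859931]), 'attitude': array([-0.70451576,  0.70750399, -0.03777379,  0.04085074])}
wrist {'fx': 321.3489461304279, 'fy': 321.3489461304279, 'cx': 281.0930474982919, 'cy': 213.00781863552342, 'hand_eye': array([[-4.28531967e-04, -9.63698778e-01, -2.66991537e-01,
         6.84971374e-02],
       [ 9.99999908e-01, -4.16586646e-04, -1.01381065e-04,
         1.09221723e-03],
       [-1.35243001e-05, -2.66991556e-01,  9.63698868e-01,
        -1.46050444e-01],
       [ 0.00000000e+00,  0.00000000e+00,  0.00000000e+00,
         1.00000000e+00]])}
```

View pics/top0.png

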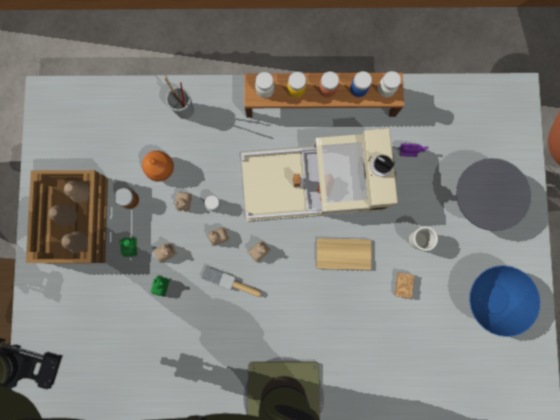

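View pics/scene0.png

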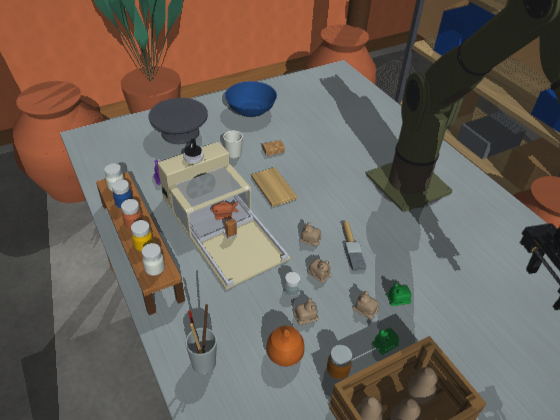

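Top view: dryer spans (242–395, 130–218), knob (382,163), fish on the tray about (325,185), handle (297,180), board (344,254). Clay frogs are at (182,201), (164,252), (217,236) and (258,251). Could be mistaken for them: green frogs (128,246) and (159,286), clay lumps in the crate (76,188), (62,213) and (73,241). The purple fish at (413,150) is the fish look-alike. I choose the four tan frogs and the terracotta fish, and check them in one close crop.

```bash
cat > h.py <<'E'
import numpy as np, cv2
from scipy.spatial.transform import Rotation as R
from plant import r
def cam(n,s=None):
    p=r.camera_params(n)
    if n=='wrist':
        s=s or r.get_state(); T=np.eye(4);T[:3,:3]=R.from_quat(s['eef_rot']).as_matrix();T[:3,3]=s['tool_pos']
        T=T@p['hand_eye']; return p,T[:3,:3],T[:3,3]
    return p,R.from_quat(p['attitude']).as_matrix(),np.array(p['position'])
def ray(n,u,v,s=None):
    p,A,o=cam(n,s); return o,A@np.array([(u-p['cx'])/p['fx'],(v-p['cy'])/p['fy'],1])
def px(n,u,v,z,s=None):
    o,d=ray(n,u,v,s); return o+d*(z-o[2])/d[2]
def proj(n,P,s=None):
    p,A,o=cam(n,s); c=A.T@(np.array(P)-o); return c[:2]/c[2]*[p['fx'],p['fy']]+[p['cx'],p['cy']]
def tri(*obs):
    A=0;b=0
    for n,u,v in obs:
        o,d=ray(n,u,v);d=d/np.linalg.norm(d);M=np.eye(3)-np.outer(d,d);A=A+M;b=b+M@o
    return np.linalg.solve(A,b)
E
python3 - <<'E'
from h import *
t=cv2.imread('pics/top0.png');c=t[125:275,150:420]
cv2.imwrite('pics/c1.png',cv2.resize(c[:,:],None,fx=2.95,fy=2.95,interpolation=cv2.INTER_CUBIC))
s=cv2.imread('pics/scene0.png')
cv2.imwrite('pics/c2.png',cv2.resize(s[130:330,145:415],None,fx=2.9,fy=2.9,interpolation=cv2.INTER_CUBIC))
E
```

```text
(no output)
```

View pics/c1.png

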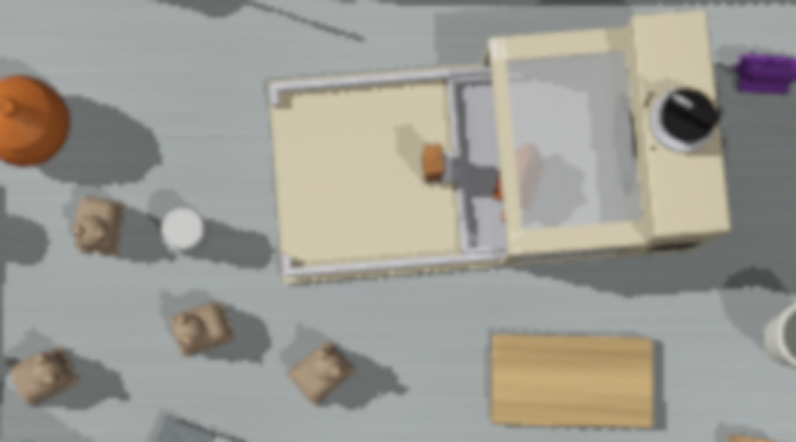

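View pics/c2.png

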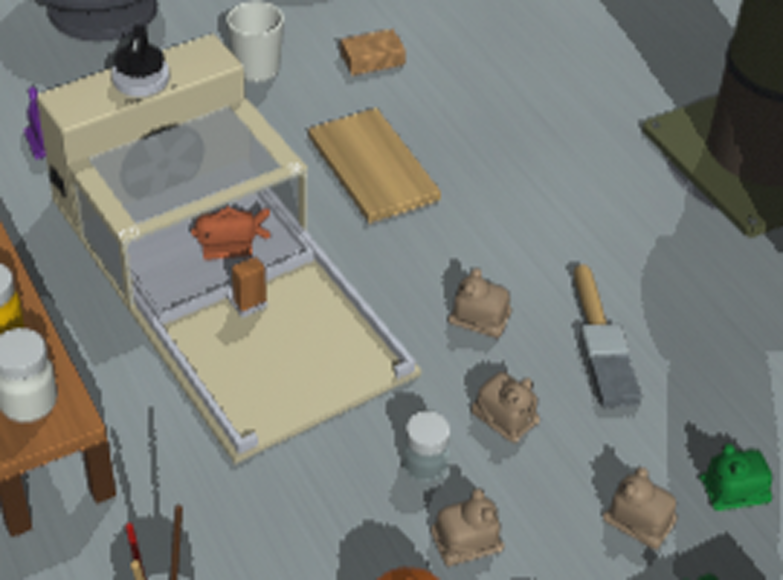

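Crops confirm it: 4 tan frogs, the terracotta fish under the hood beyond the handle c1(433,163), the knob c1(688,117) with its white mark pointing up-left, the board corners c1(490,333)-(653,425).

```bash
cat >> h.py <<'E'
def c1(x,y): return 150+(x+.5)/2.95-.5,125+(y+.5)/2.95-.5
def c2(x,y): return 145+(x+.5)/2.9-.5,130+(y+.5)/2.9-.5
E
python3 - <<'E'
from h import *
np.set_printoptions(precision=4,suppress=True)
P=lambda x,y,z:px('top',*c1(x,y),z)
a=P(267,80,.008);b=P(288,283,.008);print('base',a,b,np.linalg.norm(a-b),(a+b)/2)
c=P(632,15,.15);d=P(707,10,.15);e=P(729,232,.15);f=P(652,247,.15);print('housing',c,d,e,f)
w=d-e;print('width',np.linalg.norm(w),'mid back',(d+e)/2)
print('knob disc', [P(684,120,z) for z in(.16,.17,.18)])
print('handle', tri(('top',*c1(434,152)),('scene',*c2(251,268))))
print('hood edge',P(488,40,.105),P(506,258,.105))
print('board',[P(x,y,.014) for x,y in((490,333),(652,337),(653,426),(491,426))])
# frogs: mask
for n in('top',):
    im=cv2.imread('pics/top0.png');hsv=cv2.cvtColor(im,cv2.COLOR_BGR2HSV)
    for u,v in((182,201),(164,252),(217,236),(258,251)): print(hsv[v,u],px('top',u,v,.025))
E
```

```text
base [0.7248 0.1264 0.008 ] [0.5145 0.1043 0.008 ] 0.21144482525051042 [0.6197 0.1154 0.008 ]
housing [ 0.7491 -0.2233  0.15  ] [ 0.7535 -0.2931  0.15  ] [ 0.5452 -0.3066  0.15  ] [ 0.5317 -0.236   0.15  ]
width 0.20879249265545458 mid back [ 0.6493 -0.2999  0.15  ]
knob disc [array([ 0.6473, -0.2663,  0.16  ]), array([ 0.6451, -0.264 ,  0.17  ]), array([ 0.6429, -0.2617,  0.18  ])]
handle [ 0.6331 -0.0398  0.0706]
hood edge [ 0.7386 -0.0932  0.105 ] [ 0.5275 -0.1072  0.105 ]
board [array([ 0.4626, -0.099 ,  0.014 ]), array([ 0.4578, -0.2615,  0.014 ]), array([ 0.3691, -0.2601,  0.014 ]), array([ 0.3697, -0.0987,  0.014 ])]
[ 16  74 138] [0.5722 0.2974 0.025 ]
[ 16  69 163] [0.4213 0.3476 0.025 ]
[ 15  76 110] [0.4677 0.1924 0.025 ]
[ 16  70 164] [0.4231 0.0718 0.025 ]
```

```bash
cat >> h.py <<'E'
np.set_printoptions(precision=4,suppress=True)
# yaw = world angle (deg) of tool y; tool z down
def go(x,y,z,yaw,s=None):
    s=s or r.get_state();C=R.from_quat(s['eef_rot'])
    a=np.radians(yaw);ty=np.array([np.cos(a),np.sin(a),0]);tz=np.array([0,0,-1.]);tx=np.cross(ty,tz)
    T=R.from_matrix(np.c_[tx,ty,tz])
    print('xyz',C.inv().apply(np.array([x,y,z])-s['tool_pos']),'rot',(C.inv()*T).as_rotvec())
Y=np.radians(4.1);O=np.array([.6355,-.1115])
def dry(x,y): return O+[x*np.cos(Y)-y*np.sin(Y),x*np.sin(Y)+y*np.cos(Y)]
E
python3 -c "
from h import *
go(.647,-.267,.27,-31)
print(dry(0,-.155),dry(0,.069))"
```

```text
xyz [-0.6948 -0.7088 -0.0309] rot [-0.0009  0.0013  1.8411]
[ 0.6466 -0.2661] [ 0.6306 -0.0427]
```

Call:
carry_out([
  {"rot":[0,0,1.84],"xyz":[-0.695,-0.709,-0.031],"grip":0},
  {"rot":[0,0,1.84],"xyz":[-0.695,-0.709,-0.031],"grip":0},
  {"rot":[0,0,1.84],"xyz":[-0.695,-0.709,-0.031],"grip":0},
  {"rot":[0,0,1.84],"xyz":[-0.695,-0.709,-0.031],"grip":0},
  {"rot":[0,0,1.84],"xyz":[-0.695,-0.709,-0.031],"grip":0},
  {"rot":[0,0,1.84],"xyz":[-0.695,-0.709,-0.031],"grip":0},
  {"rot":[0,0,1.84],"xyz":[-0.695,-0.709,-0.031],"grip":0},
  {"rot":[0,0,1.84],"xyz":[-0.695,-0.709,-0.031],"grip":0},
], squeeze=40)

```text
clock: 0.82
tool_pos: [0.3287, 0.3087, 0.2492]
eef_rot: [0.596, 0.803, 0.0, -0.0]
contact_force: [0.8, -0.7, -0.1]
opening: 1.004
finger_force: 0.0
```

```bash
python3 -c "
from h import *
go(.647,-.267,.27,-31)"
```

```text
xyz [-0.6433  0.1376 -0.0208] rot [ 0.0001 -0.0002  0.8353]
```

Call:
carry_out([
  {"rot":[0,0,0.835],"xyz":[-0.643,0.138,-0.021],"grip":0},
  {"rot":[0,0,0.835],"xyz":[-0.643,0.138,-0.021],"grip":0},
  {"rot":[0,0,0.835],"xyz":[-0.643,0.138,-0.021],"grip":0},
  {"rot":[0,0,0.835],"xyz":[-0.643,0.138,-0.021],"grip":0},
  {"rot":[0,0,0.835],"xyz":[-0.643,0.138,-0.021],"grip":0},
  {"rot":[0,0,0.835],"xyz":[-0.643,0.138,-0.021],"grip":0},
  {"rot":[0,0,0.835],"xyz":[-0.643,0.138,-0.021],"grip":0},
  {"rot":[0,0,0.835],"xyz":[-0.643,0.138,-0.021],"grip":0},
])

```text
clock: 1.48
tool_pos: [0.4918, 0.0183, 0.2597]
eef_rot: [0.87, 0.494, -0.0, -0.0]
contact_force: [0.8, 0.3, -0.3]
opening: 0.999
finger_force: 0.0
```

```bash
python3 -c "
from h import *
go(.647,-.267,.27,-31)"
```

```text
xyz [-0.1654  0.2795 -0.0103] rot [-0.0003  0.0002  0.0027]
```

Call:
carry_out([
  {"rot":[0,0,0],"xyz":[-0.165,0.28,-0.01],"grip":0},
  {"rot":[0,0,0],"xyz":[-0.165,0.28,-0.01],"grip":0},
  {"rot":[0,0,0],"xyz":[-0.165,0.28,-0.01],"grip":0},
  {"rot":[0,0,0],"xyz":[-0.165,0.28,-0.01],"grip":0},
  {"rot":[0,0,0],"xyz":[-0.165,0.28,-0.01],"grip":0},
  {"rot":[0,0,0],"xyz":[-0.165,0.28,-0.01],"grip":0},
  {"rot":[0,0,0],"xyz":[-0.165,0.28,-0.01],"grip":0},
  {"rot":[0,0,0],"xyz":[-0.165,0.28,-0.01],"grip":0},
])

```text
clock: 2.15
tool_pos: [0.6485, -0.268, 0.2694]
eef_rot: [0.869, 0.494, -0.0, 0.0]
contact_force: [0.9, 0.1, -0.7]
opening: 1.002
finger_force: 0.0
```

Call:
carry_out([
  {"rot":[0,0,0],"xyz":[0,0,0],"grip":0},
  {"rot":[0,0,0],"xyz":[0,0,0],"grip":0},
])

```text
clock: 2.32
tool_pos: [0.6476, -0.2669, 0.2686]
eef_rot: [0.87, 0.494, -0.001, -0.0]
contact_force: [0.2, 0.5, -0.7]
opening: 1.002
finger_force: 0.0
```

```bash
python3 -c "
from h import *
go(.647,-.267,.27,-31)
im=r.snapshot('wrist')[:,:,::-1];cv2.imwrite('pics/w1.png',im)
for z in (.205,.179): print(proj('wrist',[.647,-.267,z]))
"
```

```text
xyz [-0.0004 -0.0004 -0.0014] rot [-0.0008  0.001   0.0028]
[282.898  232.6297]
[282.7716 221.6103]
```

View pics/w1.png

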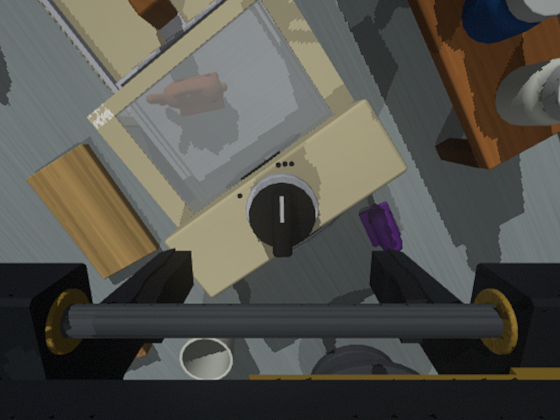

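Knob bar centred at column 282 (rows 200–256), aligned with tool x; white mark at the far end. Descend and grip.

Call:
carry_out([
  {"rot":[0,0,0],"xyz":[0,0,0.04],"grip":0},
  {"rot":[0,0,0],"xyz":[0,0,0.07],"grip":100},
  {"rot":[0,0,0],"xyz":[0,0,0.086],"grip":160},
  {"rot":[0,0,0],"xyz":[0,0,0.086],"grip":160},
  {"rot":[0,0,0],"xyz":[0,0,0.086],"grip":255},
  {"rot":[0,0,0],"xyz":[0,0,0.086],"grip":255},
  {"rot":[0,0,0],"xyz":[0,0,0.086],"grip":255},
  {"rot":[0,0,0],"xyz":[0,0,0.086],"grip":255},
])

```text
clock: 3.03
tool_pos: [0.649, -0.2648, 0.1856]
eef_rot: [0.869, 0.495, 0.001, 0.001]
contact_force: [1.0, -0.4, -0.0]
opening: 0.494
finger_force: 0.0
```

Call:
carry_out([
  {"rot":[0,0,0],"xyz":[0,0,0],"grip":255},
  {"rot":[0,0,0],"xyz":[0,0,0],"grip":255},
  {"rot":[0,0,0],"xyz":[0,0,0.003],"grip":255},
  {"rot":[0,0,0],"xyz":[0,0,0.006],"grip":255},
  {"rot":[0,0,0],"xyz":[0,0,0.009],"grip":255},
  {"rot":[0,0,0],"xyz":[0,0,0.009],"grip":255},
])

```text
clock: 3.53
tool_pos: [0.649, -0.2652, 0.1751]
eef_rot: [0.869, 0.495, 0.001, 0.001]
contact_force: [0.9, -0.6, 5.0]
opening: 0.154
finger_force: 40.3
```

Call:
carry_out([
  {"rot":[0,0,0],"xyz":[0,0,0.004],"grip":255},
  {"rot":[0,0,0],"xyz":[0,0,0.007],"grip":255},
  {"rot":[0,0,0],"xyz":[0,0,0.009],"grip":255},
  {"rot":[0,0,0],"xyz":[0,0,0.009],"grip":255},
])

```text
clock: 3.87
tool_pos: [0.6492, -0.2653, 0.1712]
eef_rot: [0.869, 0.495, 0.002, 0.001]
contact_force: [-6.3, 3.8, 28.6]
opening: 0.156
finger_force: 43.9
```

Call:
carry_out([
  {"rot":[0,0,-0.12],"xyz":[0,0,-0.001],"grip":255},
  {"rot":[0,0,-0.24],"xyz":[0,0,-0.001],"grip":255},
  {"rot":[0,0,-0.36],"xyz":[0,0,-0.001],"grip":255},
  {"rot":[0,0,-0.48],"xyz":[0,0,-0.001],"grip":255},
  {"rot":[0,0,-0.6],"xyz":[0,0,-0.001],"grip":255},
  {"rot":[0,0,-0.72],"xyz":[0,0,-0.001],"grip":255},
  {"rot":[0,0,-0.84],"xyz":[0,0,-0.001],"grip":255},
  {"rot":[0,0,-0.96],"xyz":[0,0,-0.001],"grip":255},
])

```text
clock: 4.53
tool_pos: [0.6476, -0.2652, 0.1713]
eef_rot: [0.54, 0.842, -0.0, 0.0]
contact_force: [-8.7, 3.7, 25.2]
opening: 0.157
finger_force: 43.6
```

Call:
carry_out([
  {"rot":[0,0,-0.1],"xyz":[0,0,0],"grip":255},
  {"rot":[0,0,-0.2],"xyz":[0,0,0],"grip":255},
  {"rot":[0,0,-0.26],"xyz":[0,0,0],"grip":255},
  {"rot":[0,0,-0.26],"xyz":[0,0,0],"grip":255},
  {"rot":[0,0,-0.26],"xyz":[0,0,0],"grip":255},
])

```text
clock: 4.95
tool_pos: [0.6473, -0.2655, 0.1713]
eef_rot: [0.429, 0.903, -0.0, 0.0]
contact_force: [-10.1, 2.3, 25.8]
opening: 0.153
finger_force: 44.6
```

```bash
python3 -c "
from h import *
s=r.get_state();print(s['moment'],s['contact_force'],np.degrees(2*np.arctan2(s['eef_rot'][1],s['eef_rot'][0])-np.pi/2),s['tool_pos'])"
```

```text
[ 0.4643  2.2104 -0.15  ] [-10.0993   2.3409  25.7904] 39.15274507123279 [ 0.6473 -0.2655  0.1713]
```

Call:
carry_out([
  {"rot":[0,0,-0.03],"xyz":[0,0,0],"grip":255},
  {"rot":[0,0,-0.03],"xyz":[0,0,-0.005],"grip":255},
  {"rot":[0,0,-0.03],"xyz":[0,0,-0.01],"grip":255},
  {"rot":[0,0,-0.03],"xyz":[0,0,-0.015],"grip":255},
  {"rot":[0,0,-0.03],"xyz":[0,0,-0.015],"grip":255},
  {"rot":[0,0,-0.03],"xyz":[0,0,-0.015],"grip":120},
  {"rot":[0,0,-0.03],"xyz":[0,0,-0.015],"grip":0},
  {"rot":[0,0,-0.03],"xyz":[0,0,-0.015],"grip":0},
])

```text
clock: 5.62
tool_pos: [0.6484, -0.264, 0.1819]
eef_rot: [0.414, 0.91, 0.0, -0.0]
contact_force: [-0.8, -0.5, 0.8]
opening: 0.355
finger_force: 0.0
```

Call:
carry_out([
  {"rot":[0,0,0],"xyz":[0,0,0],"grip":0},
  {"rot":[0,0,0],"xyz":[0,0,-0.04],"grip":0},
  {"rot":[0,0,0],"xyz":[0,0,-0.08],"grip":0},
  {"rot":[0,0,0],"xyz":[0,0,-0.09],"grip":0},
])

```text
clock: 5.95
tool_pos: [0.6513, -0.2654, 0.2789]
eef_rot: [0.415, 0.91, 0.001, 0.006]
contact_force: [1.4, -0.1, 1.0]
opening: 0.662
finger_force: 0.0
```

```bash
python3 -c "
from h import *
im=r.snapshot('wrist')[:,:,::-1];w=im[100:300,150:410]
im2=r.snapshot('scene')[:,:,::-1][130:230,150:280]
cv2.imwrite('pics/k1.png',np.hstack([cv2.resize(w,(390,300)),cv2.resize(im2,(390,300))]))
x,y=dry(0,.07);go(x,y,.27,4.1);go(x,y,.27,-85.9);print(x,y)
"
```

```text
xyz [0.1815 0.1316 0.0051] rot [0.006  0.005  0.6437]
xyz [0.1815 0.1316 0.0051] rot [ 0.0095 -0.0009  2.2145]
0.6304951788967119 -0.041679145194833914
```

View pics/k1.png

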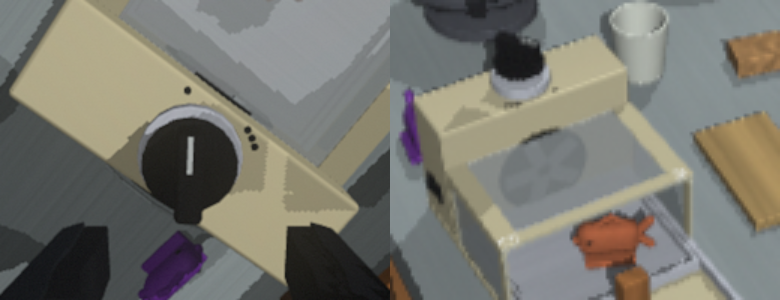

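Mark now points at the single dot (stop). Go to the handle.

Call:
carry_out([
  {"rot":[0.006,0.005,0.644],"xyz":[0.181,0.133,0.01],"grip":0},
  {"rot":[0.006,0.005,0.644],"xyz":[0.181,0.133,0.01],"grip":0},
  {"rot":[0.006,0.005,0.644],"xyz":[0.181,0.133,0.01],"grip":0},
  {"rot":[0.006,0.005,0.644],"xyz":[0.181,0.133,0.01],"grip":0},
  {"rot":[0.006,0.005,0.644],"xyz":[0.181,0.133,0.01],"grip":0},
  {"rot":[0.006,0.005,0.644],"xyz":[0.181,0.133,0.01],"grip":0},
  {"rot":[0.006,0.005,0.644],"xyz":[0.181,0.133,0.01],"grip":0},
  {"rot":[0.006,0.005,0.644],"xyz":[0.181,0.133,0.01],"grip":0},
])

```text
clock: 6.72
tool_pos: [0.629, -0.0394, 0.2604]
eef_rot: [0.68, 0.733, -0.003, -0.004]
contact_force: [-0.5, -0.9, -0.8]
opening: 1.004
finger_force: 0.0
```

Call:
carry_out([
  {"rot":[0,0,0],"xyz":[0,0,0],"grip":0},
  {"rot":[0,0,0],"xyz":[0,0,0],"grip":0},
])

```text
clock: 6.88
tool_pos: [0.6295, -0.0435, 0.2612]
eef_rot: [0.683, 0.731, -0.002, -0.003]
contact_force: [-0.7, -0.8, -0.8]
opening: 0.999
finger_force: 0.0
```

```bash
python3 -c "
from h import *
go(.6315,-.041,.036,4.1)
s=r.get_state();im=r.snapshot('wrist')[:,:,::-1];cv2.imwrite('pics/w2.png',im)
print(proj('wrist',[.6315,-.041,.068],s))
h=cv2.cvtColor(np.ascontiguousarray(im),cv2.COLOR_BGR2HSV)
m=((h[...,0]<14)&(h[...,1]>120)).astype('u1')
n,l,st,c=cv2.connectedComponentsWithStats(m)
for i in range(1,n):
    if st[i,4]>150: print(st[i],c[i],px('wrist',*c[i],.068,s))
"
```

```text
xyz [0.002  0.0039 0.2252] rot [-0.008  -0.0013 -0.0036]
[284.1869 189.1874]
[ 475   41   61  203 2018] [505.997  129.7592] [0.8523 0.0359 0.068 ]
[518 129  42  41 285] [540.1404 149.9965] [0.8924 0.0183 0.068 ]
[271 180  26  18 183] [283.7377 190.1858] [ 0.6311 -0.0421  0.068 ]
[ 231  227   62   26 1001] [261.7393 242.9001] [ 0.6106 -0.104   0.068 ]
[460 238  24  65 329] [470.6839 271.1003] [ 0.8516 -0.1215  0.068 ]
```

View pics/w2.png

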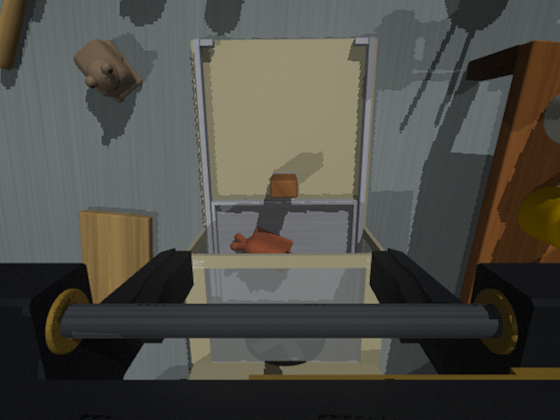

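Handle top at (284,184), fish (262,243) under the hood; alignment is within 1 mm. Descend and grip.

Call:
carry_out([
  {"rot":[-0.008,0,0],"xyz":[0.002,0.002,0.04],"grip":0},
  {"rot":[-0.008,0,0],"xyz":[0.002,0.002,0.08],"grip":0},
  {"rot":[-0.008,0,0],"xyz":[0.002,0.002,0.12],"grip":0},
  {"rot":[-0.008,0,0],"xyz":[0.002,0.002,0.16],"grip":0},
  {"rot":[-0.008,0,0],"xyz":[0.002,0.002,0.2],"grip":60},
  {"rot":[-0.008,0,0],"xyz":[0.002,0.002,0.225],"grip":100},
  {"rot":[-0.008,0,0],"xyz":[0.002,0.002,0.225],"grip":255},
  {"rot":[-0.008,0,0],"xyz":[0.002,0.002,0.225],"grip":255},
], squeeze=45)

```text
clock: 7.6
tool_pos: [0.6293, -0.0395, 0.0359]
eef_rot: [0.682, 0.731, 0.0, -0.001]
contact_force: [0.4, -0.5, -0.4]
opening: 0.723
finger_force: 0.0
```

Call:
carry_out([
  {"rot":[0,0,0],"xyz":[0,0,0],"grip":255},
  {"rot":[0,0,0],"xyz":[0,0,0],"grip":255},
  {"rot":[0,0,0],"xyz":[0,0,0],"grip":255},
  {"rot":[0,0,0],"xyz":[0,0,0],"grip":255},
])

```text
clock: 7.93
tool_pos: [0.6313, -0.0382, 0.0386]
eef_rot: [0.682, 0.732, 0.002, 0.0]
contact_force: [-0.7, 0.3, 0.2]
opening: 0.417
finger_force: 0.0
```

```bash
python3 -c "
from h import *
s=r.get_state();print(s['tool_pos'],s['contact_force'],s['moment'])
x,y=dry(0,.1065+.132);print(x,y);go(x,y,s['tool_pos'][2],4.1)
"
```

```text
[ 0.6313 -0.0382  0.0386] [-0.738   0.2587  0.1708] [-0.0461  0.102   0.0077]
0.6184478595266544 0.12638962672903015
xyz [ 0.1651 -0.0011  0.0004] rot [ 0.004  -0.0026 -0.0007]
```

Call:
carry_out([
  {"rot":[0,0,0],"xyz":[0,0,0],"grip":255},
  {"rot":[0,0,0],"xyz":[0,0,0],"grip":255},
  {"rot":[0,0,0],"xyz":[0,0,0],"grip":255},
  {"rot":[0,0,0],"xyz":[0,0,0],"grip":255},
])

```text
clock: 8.27
tool_pos: [0.6306, -0.0381, 0.0379]
eef_rot: [0.682, 0.732, 0.002, -0.0]
contact_force: [-1.0, -0.4, 6.6]
opening: 0.335
finger_force: 45.0
```

```bash
python3 -c "
from h import *
s=r.get_state();print(s['tool_pos'],s['contact_force'],s['moment'])
x,y=dry(0,.1065+.132);print(x,y);go(x,y,s['tool_pos'][2],4.1)
"
```

```text
[ 0.6306 -0.0381  0.0379] [-1.0259 -0.425   6.6118] [-0.0498  0.3072  0.0491]
0.6184478595266544 0.12638962672903015
xyz [ 0.1649 -0.0004  0.0004] rot [ 0.0022 -0.0027 -0.0005]
```

Call:
carry_out([
  {"rot":[0,0,0],"xyz":[0.01,0,-0.001],"grip":255},
  {"rot":[0,0,0],"xyz":[0.03,0,-0.001],"grip":255},
  {"rot":[0,0,0],"xyz":[0.05,0,-0.001],"grip":255},
  {"rot":[0,0,0],"xyz":[0.07,0,-0.001],"grip":255},
  {"rot":[0,0,0],"xyz":[0.09,0,-0.001],"grip":255},
  {"rot":[0,0,0],"xyz":[0.11,0,-0.001],"grip":255},
  {"rot":[0,0,0],"xyz":[0.13,0,-0.001],"grip":255},
  {"rot":[0,0,0],"xyz":[0.145,0,-0.001],"grip":255},
])

```text
clock: 8.93
tool_pos: [0.6192, 0.1084, 0.0379]
eef_rot: [0.681, 0.732, 0.001, -0.001]
contact_force: [0.7, -2.0, -1.1]
opening: 0.334
finger_force: 45.0
```

Call:
carry_out([
  {"rot":[0,0,0],"xyz":[0.01,0,0],"grip":255},
  {"rot":[0,0,0],"xyz":[0.018,0,0],"grip":255},
  {"rot":[0,0,0],"xyz":[0.018,0,0],"grip":255},
  {"rot":[0,0,0],"xyz":[0.018,0,0],"grip":255},
])

```text
clock: 9.27
tool_pos: [0.618, 0.126, 0.038]
eef_rot: [0.681, 0.732, 0.002, -0.002]
contact_force: [-1.4, 2.8, -2.3]
opening: 0.339
finger_force: 45.0
```

Call:
carry_out([
  {"rot":[0,0,0],"xyz":[0,0,0],"grip":60},
  {"rot":[0,0,0],"xyz":[0,0,0],"grip":60},
  {"rot":[0,0,0],"xyz":[0,0,0],"grip":60},
  {"rot":[0,0,0],"xyz":[0,0,-0.04],"grip":0},
  {"rot":[0,0,0],"xyz":[0,0,-0.08],"grip":0},
  {"rot":[0,0,0],"xyz":[0,0,-0.12],"grip":0},
  {"rot":[0,0,0],"xyz":[-0.03,0,-0.16],"grip":0},
  {"rot":[0,0,0],"xyz":[-0.065,0,-0.2],"grip":0},
])

```text
clock: 9.93
tool_pos: [0.6223, 0.0733, 0.2256]
eef_rot: [0.68, 0.733, 0.003, -0.001]
contact_force: [0.9, -0.3, -0.6]
opening: 0.916
finger_force: 0.0
```

Call:
carry_out([
  {"rot":[0,0,0],"xyz":[0,0,-0.03],"grip":0},
  {"rot":[0,0,0],"xyz":[0,0,-0.03],"grip":0},
  {"rot":[0,0,0],"xyz":[0,0,-0.03],"grip":0},
])

```text
clock: 10.18
tool_pos: [0.6232, 0.0709, 0.2552]
eef_rot: [0.682, 0.731, 0.003, 0.001]
contact_force: [0.1, 0.1, -0.2]
opening: 0.999
finger_force: 0.0
```

```bash
cat >> h.py <<'E'
# masked blobs in a wrist picture, cast to plane z
def blobs(im,s,m,z,amin=250):
    n,l,st,c=cv2.connectedComponentsWithStats(m.astype('u1'))
    for i in range(1,n):
        if st[i,4]>amin:
            cs,_=cv2.findContours((l==i).astype('u1'),0,1);q=max(cs,key=cv2.contourArea)
            (u,v),(w,hh),a=cv2.minAreaRect(q);box=cv2.boxPoints(((u,v),(w,hh),a))
            B=np.array([px('wrist',*b,z,s)[:2] for b in box]);e=[B[1]-B[0],B[2]-B[1]]
            print(st[i],'c',px('wrist',*c[i],z,s)[:2],'sides',[(round(np.hypot(*k)*1000),round(np.degrees(np.arctan2(k[1],k[0])))) for k in e],'mid',B.mean(0))
E
python3 -c "
from h import *
s=r.get_state();im=np.ascontiguousarray(r.snapshot('wrist')[:,:,::-1]);cv2.imwrite('pics/w3.png',im)
print(s['tool_pos'],s['eef_rot'])
h=cv2.cvtColor(im,cv2.COLOR_BGR2HSV).astype(int)
print('red');blobs(im,s,(h[...,0]<11)&(h[...,1]>120),.04)
print('tan');blobs(im,s,(h[...,0]>8)&(h[...,0]<19)&(h[...,1]>50)&(h[...,1]<105),.02)
"
```

```text
[0.6232 0.0709 0.2552] [0.6823 0.7311 0.0031 0.0006]
red
[ 223  190   68   45 1656] c [0.6028 0.04  ] sides [(38, 70), (81, -19)] mid [0.6013 0.0422]
tan
[ 113   35   63   62 2485] c [0.468  0.1941] sides [(53, 20), (62, -71)] mid [0.466  0.1924]
[  82  144   64   54 2089] c [0.424  0.0724] sides [(62, 39), (58, -52)] mid [0.4223 0.0689]
[450 163  39  23 366] c [0.8442 0.0999] sides [(21, 89), (45, -8)] mid [0.8476 0.0985]
```

View pics/w3.png

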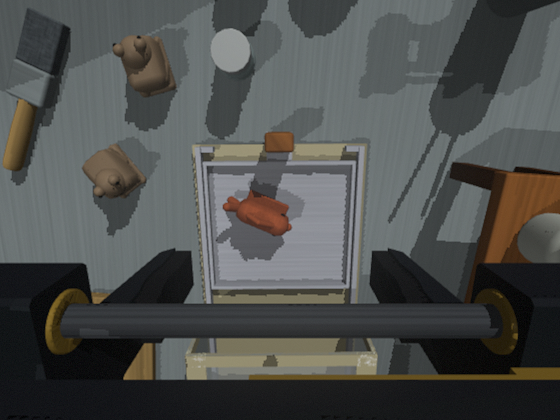

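Fish at (258,212), nose toward (290,228), i.e. yaw about −19°. The tray is out and straight. Frogs are at (145,65) and (112,172), and the handle at (280,141). Next the fish.

```bash
python3 -c "
from h import *
go(.605,.0405,.12,71)
"
```

```text
xyz [-0.0303 -0.0193  0.1332] rot [ 0.0032 -0.0021 -1.1688]
```

Call:
carry_out([
  {"rot":[0.003,-0.002,-0.14],"xyz":[-0.03,-0.019,0.02],"grip":70},
  {"rot":[0.003,-0.002,-0.26],"xyz":[-0.03,-0.019,0.04],"grip":70},
  {"rot":[0.003,-0.002,-1.169],"xyz":[-0.03,-0.019,0.133],"grip":70},
  {"rot":[0.003,-0.002,-1.169],"xyz":[-0.03,-0.019,0.133],"grip":70},
  {"rot":[0.003,-0.002,-1.169],"xyz":[-0.03,-0.019,0.133],"grip":70},
  {"rot":[0.003,-0.002,-1.169],"xyz":[-0.03,-0.019,0.133],"grip":70},
  {"rot":[0.003,-0.002,-1.169],"xyz":[-0.03,-0.019,0.133],"grip":70},
  {"rot":[0.003,-0.002,-1.169],"xyz":[-0.03,-0.019,0.133],"grip":70},
])

```text
clock: 10.9
tool_pos: [0.6034, 0.0416, 0.1175]
eef_rot: [0.244, 0.97, -0.001, -0.003]
contact_force: [1.0, 0.3, -0.4]
opening: 0.727
finger_force: 0.0
```

Call:
carry_out([
  {"rot":[0,0,-0.13],"xyz":[0,0,0],"grip":70},
  {"rot":[0,0,-0.17],"xyz":[0,0,0],"grip":70},
  {"rot":[0,0,-0.17],"xyz":[0,0,0],"grip":70},
  {"rot":[0,0,-0.17],"xyz":[0,0,0],"grip":70},
])

```text
clock: 11.23
tool_pos: [0.6041, 0.0414, 0.1186]
eef_rot: [0.165, 0.986, -0.0, -0.002]
contact_force: [0.9, 0.3, -0.8]
opening: 0.724
finger_force: 0.0
```

```bash
python3 -c "
from h import *
go(.605,.0405,.024,71)
s=r.get_state();im=np.ascontiguousarray(r.snapshot('wrist')[:,:,::-1]);cv2.imwrite('pics/w4.png',im)
h=cv2.cvtColor(im,cv2.COLOR_BGR2HSV).astype(int)
print('red');blobs(im,s,(h[...,0]<11)&(h[...,1]>120),.045)
"
```

```text
xyz [-0.0014 -0.0005  0.0946] rot [-0.001  -0.0034  0.0008]
red
[ 248  160   51  110 3976] c [0.5991 0.0375] sides [(34, 71), (81, -18)] mid [0.5979 0.0385]
```

View pics/w4.png

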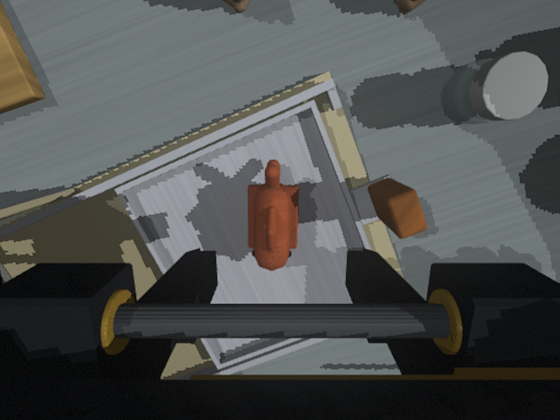

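Fish centred at column 272, aligned with the gripper; descend.

Call:
carry_out([
  {"rot":[0,-0.003,0],"xyz":[0,-0.002,0.03],"grip":70},
  {"rot":[0,-0.003,0],"xyz":[0,-0.002,0.06],"grip":70},
  {"rot":[0,-0.003,0],"xyz":[0,-0.002,0.085],"grip":70},
  {"rot":[0,-0.003,0],"xyz":[0,-0.002,0.0945],"grip":70},
  {"rot":[0,-0.003,0],"xyz":[0,-0.002,0.0945],"grip":70},
  {"rot":[0,-0.003,0],"xyz":[0,-0.002,0.0945],"grip":255},
  {"rot":[0,-0.003,0],"xyz":[0,-0.002,0.0945],"grip":255},
  {"rot":[0,-0.003,0],"xyz":[0,-0.002,0.0945],"grip":255},
], squeeze=20)

```text
clock: 11.95
tool_pos: [0.6058, 0.0393, 0.027]
eef_rot: [0.164, 0.986, 0.0, 0.003]
contact_force: [0.4, 0.1, -0.2]
opening: 0.522
finger_force: 0.0
```

Call:
carry_out([
  {"rot":[0,0,0],"xyz":[0,0,0],"grip":255},
  {"rot":[0,0,0],"xyz":[0,0,0],"grip":255},
  {"rot":[0,0,0],"xyz":[0,0,0],"grip":255},
  {"rot":[0,0,0],"xyz":[0,0,0],"grip":255},
  {"rot":[0,0,0],"xyz":[0,0,0],"grip":255},
  {"rot":[0,0,0],"xyz":[0,0,0],"grip":255},
])

```text
clock: 12.45
tool_pos: [0.6048, 0.0384, 0.0261]
eef_rot: [0.164, 0.986, -0.001, 0.001]
contact_force: [-1.5, -2.0, 6.3]
opening: 0.297
finger_force: 20.0
```

```bash
python3 -c "
from h import *
go(.413,-.175,.15,71)
go(.413,-.175,.027,71)
"
```

```text
xyz [ 0.1118 -0.2643 -0.124 ] rot [-0.0011  0.0032  0.0012]
xyz [ 0.1122 -0.2641 -0.001 ] rot [-0.0011  0.0032  0.0012]
```

Call:
carry_out([
  {"rot":[0,0,0],"xyz":[0,0,-0.03],"grip":255},
  {"rot":[0,0,0],"xyz":[0,0,-0.07],"grip":255},
  {"rot":[0,0,0],"xyz":[0,0,-0.105],"grip":255},
  {"rot":[0,0,0],"xyz":[0,0,-0.124],"grip":255},
  {"rot":[0,0,0],"xyz":[0.112,-0.264,-0.124],"grip":255},
  {"rot":[0,0,0],"xyz":[0.112,-0.264,-0.124],"grip":255},
  {"rot":[0,0,0],"xyz":[0.112,-0.264,-0.124],"grip":255},
  {"rot":[0,0,0],"xyz":[0.112,-0.264,-0.124],"grip":255},
])

```text
clock: 13.12
tool_pos: [0.4916, -0.0855, 0.1495]
eef_rot: [0.164, 0.987, -0.0, 0.001]
contact_force: [0.7, -0.6, -1.7]
opening: 0.291
finger_force: 20.0
```

```bash
python3 -c "
from h import *
go(.413,-.175,.15,71)
"
```

```text
xyz [ 0.0455 -0.1101 -0.0007] rot [-0.0001  0.0025  0.0028]
```

Call:
carry_out([
  {"rot":[0,0.002,0],"xyz":[0.0455,-0.11,0],"grip":255},
  {"rot":[0,0.002,0],"xyz":[0.0455,-0.11,0],"grip":255},
  {"rot":[0,0.002,0],"xyz":[0.0455,-0.11,0],"grip":255},
  {"rot":[0,0.002,0],"xyz":[0.0455,-0.11,0.04],"grip":255},
  {"rot":[0,0.002,0],"xyz":[0.0455,-0.11,0.08],"grip":255},
  {"rot":[0,0.002,0],"xyz":[0.0455,-0.11,0.105],"grip":255},
  {"rot":[0,0.002,0],"xyz":[0.0455,-0.11,0.115],"grip":255},
  {"rot":[0,0.002,0],"xyz":[0.0455,-0.11,0.115],"grip":255},
])

```text
clock: 13.78
tool_pos: [0.4129, -0.1736, 0.0317]
eef_rot: [0.164, 0.986, -0.0, -0.003]
contact_force: [-0.3, -0.1, -2.0]
opening: 0.29
finger_force: 20.0
```

```bash
python3 -c "
from h import *
s=r.get_state();print(s['contact_force']);go(.413,-.175,.0285,71)
"
```

```text
[-0.2881 -0.0599 -1.9574]
xyz [-0.0006 -0.0013  0.0032] rot [-0.0016 -0.0057  0.0026]
```

Call:
carry_out([
  {"rot":[0,-0.005,0],"xyz":[0,0,0.002],"grip":255},
  {"rot":[0,-0.005,0],"xyz":[0,0,0.003],"grip":255},
  {"rot":[0,-0.005,0],"xyz":[0,0,0.0035],"grip":255},
])

```text
clock: 14.03
tool_pos: [0.415, -0.1739, 0.0305]
eef_rot: [0.164, 0.986, -0.0, 0.003]
contact_force: [-0.2, 0.6, -0.9]
opening: 0.29
finger_force: 20.0
```

Call:
carry_out([
  {"rot":[0,0,0],"xyz":[0,0,0.001],"grip":255},
  {"rot":[0,0,0],"xyz":[0,0,0.0015],"grip":255},
  {"rot":[0,0,0],"xyz":[0,0,0.0015],"grip":255},
])

```text
clock: 14.28
tool_pos: [0.4149, -0.174, 0.0291]
eef_rot: [0.164, 0.986, -0.0, 0.003]
contact_force: [-0.1, 0.5, -0.4]
opening: 0.291
finger_force: 20.0
```

Call:
carry_out([
  {"rot":[0,0,0],"xyz":[0,0,0.001],"grip":255},
  {"rot":[0,0,0],"xyz":[0,0,0.001],"grip":140},
  {"rot":[0,0,0],"xyz":[0,0,0.001],"grip":100},
  {"rot":[0,0,0],"xyz":[0,0,0.001],"grip":100},
  {"rot":[0,0,0],"xyz":[0,0,-0.03],"grip":70},
  {"rot":[0,0,0],"xyz":[0,0,-0.07],"grip":70},
  {"rot":[0,0,0],"xyz":[0,0,-0.11],"grip":70},
  {"rot":[0,0,0],"xyz":[0,0,-0.15],"grip":70},
])

```text
clock: 14.95
tool_pos: [0.4126, -0.1733, 0.1699]
eef_rot: [0.164, 0.986, 0.0, 0.001]
contact_force: [1.0, -0.2, -0.0]
opening: 0.724
finger_force: 0.0
```

```bash
python3 -c "
from h import *
s=r.get_state();im=np.ascontiguousarray(r.snapshot('wrist')[:,:,::-1])
h=cv2.cvtColor(im,cv2.COLOR_BGR2HSV).astype(int)
print(s['tool_pos']);blobs(im,s,(h[...,0]<11)&(h[...,1]>140),.045)
go(.48,.20,.30,20)
"
```

```text
[ 0.4126 -0.1733  0.1699]
[ 260  154   43   92 2790] c [ 0.4112 -0.1716] sides [(35, 71), (81, -18)] mid [ 0.4094 -0.171 ]
xyz [ 0.0588  0.3743 -0.1243] rot [0.0072 0.0117 0.8925]
```

Call:
carry_out([
  {"rot":[0,0,0.1],"xyz":[0.01,0.03,-0.03],"grip":0},
  {"rot":[0,0,0.893],"xyz":[0.059,0.374,-0.124],"grip":0},
  {"rot":[0,0,0.893],"xyz":[0.059,0.374,-0.124],"grip":0},
  {"rot":[0,0,0.893],"xyz":[0.059,0.374,-0.124],"grip":0},
  {"rot":[0,0,0.893],"xyz":[0.059,0.374,-0.124],"grip":0},
  {"rot":[0,0,0.893],"xyz":[0.059,0.374,-0.124],"grip":0},
  {"rot":[0,0,0.893],"xyz":[0.059,0.374,-0.124],"grip":0},
  {"rot":[0,0,0.893],"xyz":[0.059,0.374,-0.124],"grip":0},
])

```text
clock: 15.67
tool_pos: [0.4657, 0.135, 0.2742]
eef_rot: [0.576, 0.817, 0.001, 0.003]
contact_force: [2.0, -0.4, -0.1]
opening: 1.003
finger_force: 0.0
```

Call:
carry_out([
  {"rot":[0,0,0],"xyz":[0,0.06,0],"grip":0},
  {"rot":[0,0,0],"xyz":[0,0.092,0],"grip":0},
  {"rot":[0,0,0],"xyz":[0,0.092,0],"grip":0},
  {"rot":[0,0,0],"xyz":[0,0.092,0],"grip":0},
  {"rot":[0,0,0],"xyz":[0,0.092,0],"grip":0},
])

```text
clock: 16.08
tool_pos: [0.5516, 0.1641, 0.2731]
eef_rot: [0.574, 0.819, -0.0, 0.002]
contact_force: [0.2, 0.4, -0.2]
opening: 1.0
finger_force: 0.0
```

```bash
python3 -c "
from h import *
s=r.get_state();im=np.ascontiguousarray(r.snapshot('wrist')[:,:,::-1]);cv2.imwrite('pics/w5.png',im)
print(s['tool_pos'],s['eef_rot'])
h=cv2.cvtColor(im,cv2.COLOR_BGR2HSV).astype(int)
blobs(im,s,(h[...,0]>8)&(h[...,0]<19)&(h[...,1]>50)&(h[...,1]<105),.02)
"
```

```text
[0.5516 0.1641 0.2731] [ 0.5739  0.819  -0.0003  0.0019]
[212   0  37  15 364] c [0.4341 0.3264] sides [(39, 20), (13, -72)] mid [0.4348 0.3256]
[ 308   54   57   53 1745] c [0.5734 0.2989] sides [(46, 80), (55, -7)] mid [0.5726 0.2988]
[ 204  111   39   47 1601] c [0.4685 0.1941] sides [(45, 20), (54, -72)] mid [0.4675 0.1936]
[ 140  188   49   50 1665] c [0.4238 0.0726] sides [(58, 40), (57, -54)] mid [0.4227 0.0709]
```

View pics/w5.png

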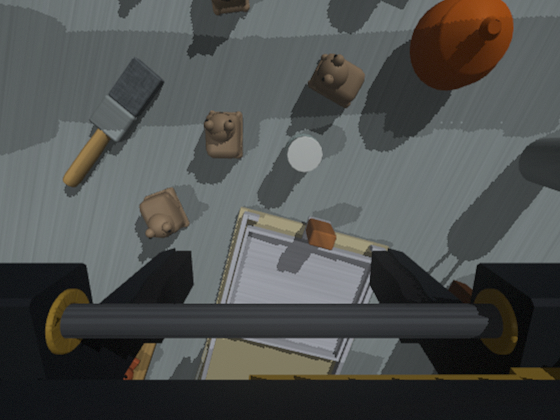

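Frogs in view: A (162,212) nose down-left, lateral ≈39°; B (224,134), lateral ≈20°; C (336,80), lateral ≈78°; D half out at the top (230,5). Jar (305,153), pot (460,40). Start with A.

```bash
cat >> h.py <<'E'
def frogs(name='wrist'):
    s=r.get_state();im=np.ascontiguousarray(r.snapshot('wrist')[:,:,::-1]);cv2.imwrite('pics/last.png',im)
    h=cv2.cvtColor(im,cv2.COLOR_BGR2HSV).astype(int)
    blobs(im,s,(h[...,0]>8)&(h[...,0]<19)&(h[...,1]>50)&(h[...,1]<105),.02,600)
TO=np.array([.6258,.0198]);TY=np.radians(4.2)
def tr(x,y): return TO+[x*np.cos(TY)-y*np.sin(TY),x*np.sin(TY)+y*np.cos(TY)]
E
python3 -c "
from h import *
go(.4235,.0715,.13,39)
for n,u,v,z in(('pot',157,165,.05),('jar1',212,203,.05),('jar2',124,198,.07),('D',164,252,.025),('g1',128,246,.025),('g2',159,286,.025)): print(n,px('top',u,v,z)[:2])
"
```

```text
xyz [-0.0425 -0.1515  0.1432] rot [ 0.0006  0.0041 -0.3323]
pot [0.6758 0.3678]
jar1 [0.5623 0.2048]
jar2 [0.5752 0.4555]
D [0.4213 0.3476]
g1 [0.4393 0.4539]
g2 [0.3226 0.36  ]
```

Call:
carry_out([
  {"rot":[0,0.004,-0.332],"xyz":[-0.042,-0.151,0.1],"grip":0},
  {"rot":[0,0.004,-0.332],"xyz":[-0.042,-0.151,0.1],"grip":0},
  {"rot":[0,0.004,-0.332],"xyz":[-0.042,-0.151,0.143],"grip":0},
  {"rot":[0,0.004,-0.332],"xyz":[-0.042,-0.151,0.143],"grip":0},
  {"rot":[0,0.004,-0.332],"xyz":[-0.042,-0.151,0.143],"grip":30},
  {"rot":[0,0.004,-0.332],"xyz":[-0.042,-0.151,0.143],"grip":30},
  {"rot":[0,0.004,-0.332],"xyz":[-0.042,-0.151,0.143],"grip":30},
])

```text
clock: 16.72
tool_pos: [0.4215, 0.0704, 0.1296]
eef_rot: [0.431, 0.902, -0.002, -0.001]
contact_force: [0.6, 0.2, 0.8]
opening: 0.883
finger_force: 0.0
```

```bash
python3 -c "
from h import *
frogs()
go(.4235,.0715,.009,39)
"
```

```text
[ 383   85   97   83 4779] c [0.4685 0.1944] sides [(59, 108), (59, 17)] mid [0.4723 0.1945]
[ 258  175   52   74 3462] c [0.4229 0.0726] sides [(41, 39), (62, -50)] mid [0.4242 0.0708]
xyz [ 0.     -0.0015  0.1216] rot [ 0.0012  0.0007 -0.0008]
```

View pics/last.png

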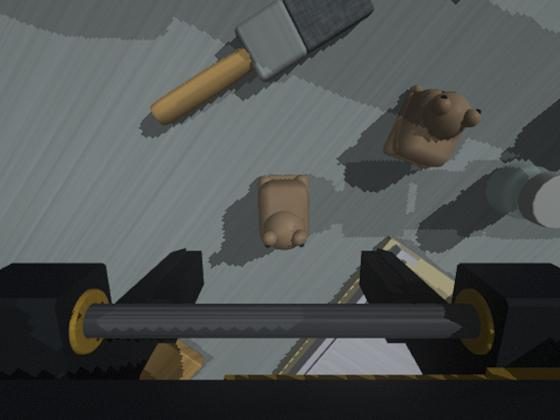

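Frog A squarely aligned at (284,212), clear of fingers and brush; pick it.

Call:
carry_out([
  {"rot":[0,0,0],"xyz":[0.001,0,0.04],"grip":30},
  {"rot":[0,0,0],"xyz":[0.001,0,0.08],"grip":30},
  {"rot":[0,0,0],"xyz":[0.001,0,0.11],"grip":30},
  {"rot":[0,0,0],"xyz":[0.001,0,0.12],"grip":60},
  {"rot":[0,0,0],"xyz":[0.001,0,0.12],"grip":255},
  {"rot":[0,0,0],"xyz":[0.001,0,0.12],"grip":255},
  {"rot":[0,0,0],"xyz":[0.001,0,0.12],"grip":255},
  {"rot":[0,0,0],"xyz":[0.001,0,0.12],"grip":255},
], squeeze=20)

```text
clock: 17.43
tool_pos: [0.4283, 0.0751, 0.0105]
eef_rot: [0.431, 0.902, 0.004, 0.003]
contact_force: [-0.7, -0.7, -0.3]
opening: 0.527
finger_force: 0.0
```

Call:
carry_out([
  {"rot":[0,0,0],"xyz":[0,0,0],"grip":255},
  {"rot":[0,0,0],"xyz":[0,0,0],"grip":255},
  {"rot":[0,0,0],"xyz":[0,0,0],"grip":255},
  {"rot":[0,0,0],"xyz":[0,0,0],"grip":255},
])

```text
clock: 17.77
tool_pos: [0.4263, 0.0742, 0.011]
eef_rot: [0.431, 0.902, 0.002, 0.002]
contact_force: [0.6, 0.1, 2.7]
opening: 0.452
finger_force: 20.0
```

```bash
python3 -c "
from h import *
print(tr(-.042,-.036),tr(.042,-.036),tr(-.042,.036),tr(.042,.036))
x,y=tr(.042,-.036)
go(x,y,.12,4.2)
"
```

```text
[ 0.5865 -0.0192] [ 0.6703 -0.013 ] [0.5813 0.0526] [0.6651 0.0588]
xyz [-0.2215  0.1354 -0.1079] rot [0.0051 0.0008 0.6069]
```

Call:
carry_out([
  {"rot":[0,0,0],"xyz":[0,0,-0.04],"grip":255},
  {"rot":[0,0,0],"xyz":[0,0,-0.08],"grip":255},
  {"rot":[0,0,0],"xyz":[0,0,-0.108],"grip":255},
  {"rot":[0.005,0,0.607],"xyz":[-0.221,0.135,-0.108],"grip":255},
  {"rot":[0.005,0,0.607],"xyz":[-0.221,0.135,-0.108],"grip":255},
  {"rot":[0.005,0,0.607],"xyz":[-0.221,0.135,-0.108],"grip":255},
  {"rot":[0.005,0,0.607],"xyz":[-0.221,0.135,-0.108],"grip":255},
  {"rot":[0.005,0,0.607],"xyz":[-0.221,0.135,-0.108],"grip":255},
])

```text
clock: 18.43
tool_pos: [0.6116, 0.0057, 0.1069]
eef_rot: [0.679, 0.735, -0.0, -0.001]
contact_force: [2.0, 0.5, -1.1]
opening: 0.451
finger_force: 20.0
```

```bash
python3 -c "
from h import *
x,y=tr(.042,-.036)
go(x,y,.12,4.2)
"
```

```text
xyz [-0.0233  0.057  -0.0132] rot [-0.0021 -0.0008  0.0059]
```

Call:
carry_out([
  {"rot":[0,0,0.006],"xyz":[-0.023,0.057,0],"grip":255},
  {"rot":[0,0,0.006],"xyz":[-0.023,0.057,0],"grip":255},
  {"rot":[0,0,0.006],"xyz":[-0.023,0.057,0],"grip":255},
  {"rot":[0,0,0.006],"xyz":[-0.023,0.057,0],"grip":255},
])

```text
clock: 18.77
tool_pos: [0.6692, -0.0114, 0.1053]
eef_rot: [0.679, 0.734, -0.001, -0.001]
contact_force: [-0.4, 0.6, -2.1]
opening: 0.454
finger_force: 20.0
```

```bash
python3 -c "
from h import *
x,y=tr(.042,-.036)
go(x,y,.025,4.2)
"
```

```text
xyz [-0.0017  0.0012  0.0803] rot [-0.0021  0.0006  0.0056]
```

Call:
carry_out([
  {"rot":[0,0,0.005],"xyz":[-0.002,0.001,0.03],"grip":255},
  {"rot":[0,0,0.005],"xyz":[-0.002,0.001,0.06],"grip":255},
  {"rot":[0,0,0.005],"xyz":[-0.002,0.001,0.075],"grip":255},
  {"rot":[0,0,0.005],"xyz":[-0.002,0.001,0.08],"grip":255},
  {"rot":[0,0,0.005],"xyz":[-0.002,0.001,0.08],"grip":255},
])

```text
clock: 19.18
tool_pos: [0.668, -0.0123, 0.0249]
eef_rot: [0.679, 0.734, -0.002, -0.002]
contact_force: [0.2, -0.6, -1.0]
opening: 0.456
finger_force: 20.0
```

Call:
carry_out([
  {"rot":[0,0,0],"xyz":[0,0,0.0015],"grip":255},
  {"rot":[0,0,0],"xyz":[0,0,0.0015],"grip":105},
  {"rot":[0,0,0],"xyz":[0,0,0.0015],"grip":105},
  {"rot":[0,0,0],"xyz":[0,0,0.0015],"grip":105},
  {"rot":[0,0,0],"xyz":[0,0,-0.03],"grip":105},
  {"rot":[0,0,0],"xyz":[0,0,-0.07],"grip":60},
  {"rot":[0,0,0],"xyz":[0,0,-0.11],"grip":30},
  {"rot":[0,0,0],"xyz":[0,0,-0.15],"grip":30},
])

```text
clock: 19.85
tool_pos: [0.6704, -0.0129, 0.178]
eef_rot: [0.68, 0.733, -0.001, -0.0]
contact_force: [0.7, -0.0, -0.3]
opening: 0.79
finger_force: 0.0
```

```bash
python3 -c "
from h import *
frogs()
go(.468,.193,.15,19)
"
```

```text
[ 260  168   45   65 2624] c [ 0.6717 -0.0129] sides [(42, 4), (64, -85)] mid [ 0.6716 -0.0154]
xyz [ 0.2194 -0.1921  0.0347] rot [ 0.0133  0.0011 -0.2576]
```

Call:
carry_out([
  {"rot":[0,0,-0.258],"xyz":[0.22,-0.192,0.035],"grip":30},
  {"rot":[0,0,-0.258],"xyz":[0.22,-0.192,0.035],"grip":30},
  {"rot":[0,0,-0.258],"xyz":[0.22,-0.192,0.035],"grip":30},
  {"rot":[0,0,-0.258],"xyz":[0.22,-0.192,0.035],"grip":30},
  {"rot":[0,0,-0.258],"xyz":[0.22,-0.192,0.035],"grip":30},
  {"rot":[0,0,-0.258],"xyz":[0.22,-0.192,0.035],"grip":30},
  {"rot":[0,0,-0.258],"xyz":[0.22,-0.192,0.035],"grip":30},
  {"rot":[0,0,-0.258],"xyz":[0.22,-0.192,0.035],"grip":30},
])

```text
clock: 20.57
tool_pos: [0.4563, 0.1997, 0.1417]
eef_rot: [0.575, 0.818, 0.001, -0.003]
contact_force: [-1.2, -0.1, 1.8]
opening: 0.88
finger_force: 0.0
```

Call:
carry_out([
  {"rot":[0,0,0],"xyz":[0,0,0],"grip":30},
  {"rot":[0,0,0],"xyz":[0,0,0],"grip":30},
])

```text
clock: 20.73
tool_pos: [0.4633, 0.1917, 0.1413]
eef_rot: [0.58, 0.814, -0.001, 0.0]
contact_force: [0.8, -0.0, 0.0]
opening: 0.879
finger_force: 0.0
```

```bash
python3 -c "
from h import *
frogs()
go(.468,.193,.010,19)
"
```

```text
[ 270    0   59   42 1814] c [0.4285 0.333 ] sides [(42, 19), (27, -69)] mid [0.4297 0.3312]
[ 404   93   96   73 4216] c [0.5737 0.299 ] sides [(49, 82), (67, -8)] mid [0.5736 0.2992]
[ 262  172   49   69 3035] c [0.4677 0.1944] sides [(60, 107), (40, 18)] mid [0.4678 0.1935]
xyz [0.0009 0.0046 0.1311] rot [-0.0005  0.0015 -0.001 ]
```

Call:
carry_out([
  {"rot":[0,0,0],"xyz":[0.001,0.004,0.04],"grip":30},
  {"rot":[0,0,0],"xyz":[0.001,0.004,0.08],"grip":30},
  {"rot":[0,0,0],"xyz":[0.001,0.004,0.115],"grip":30},
  {"rot":[0,0,0],"xyz":[0.001,0.004,0.13],"grip":60},
  {"rot":[0,0,0],"xyz":[0.001,0.004,0.13],"grip":255},
  {"rot":[0,0,0],"xyz":[0.001,0.004,0.13],"grip":255},
  {"rot":[0,0,0],"xyz":[0.001,0.004,0.13],"grip":255},
  {"rot":[0,0,0],"xyz":[0.001,0.004,0.13],"grip":255},
])

```text
clock: 21.45
tool_pos: [0.4672, 0.194, 0.0123]
eef_rot: [0.581, 0.814, 0.001, 0.0]
contact_force: [1.4, -0.9, 0.2]
opening: 0.529
finger_force: 0.0
```

Call:
carry_out([
  {"rot":[0,0,0],"xyz":[0,0,0],"grip":255},
  {"rot":[0,0,0],"xyz":[0,0,0],"grip":255},
  {"rot":[0,0,0],"xyz":[0,0,0],"grip":255},
  {"rot":[0,0,0],"xyz":[0,0,0],"grip":255},
])

```text
clock: 21.78
tool_pos: [0.467, 0.1941, 0.0123]
eef_rot: [0.581, 0.814, 0.0, 0.001]
contact_force: [0.7, -1.7, 7.5]
opening: 0.456
finger_force: 20.0
```

```bash
python3 -c "
from h import *
x,y=tr(-.042,-.036)
go(x,y,.13,4.2)
"
```

```text
xyz [-0.2407  0.0436 -0.1176] rot [0.0011 0.0004 0.2588]
```

Call:
carry_out([
  {"rot":[0,0,0],"xyz":[0,0,-0.04],"grip":255},
  {"rot":[0,0,0],"xyz":[0,0,-0.08],"grip":255},
  {"rot":[0,0,0],"xyz":[0,0,-0.115],"grip":255},
  {"rot":[0,0,0.259],"xyz":[-0.241,0.044,-0.12],"grip":255},
  {"rot":[0,0,0.259],"xyz":[-0.241,0.044,-0.12],"grip":255},
  {"rot":[0,0,0.259],"xyz":[-0.241,0.044,-0.12],"grip":255},
  {"rot":[0,0,0.259],"xyz":[-0.241,0.044,-0.12],"grip":255},
  {"rot":[0,0,0.259],"xyz":[-0.241,0.044,-0.12],"grip":255},
])

```text
clock: 22.45
tool_pos: [0.5688, 0.0105, 0.1309]
eef_rot: [0.681, 0.733, -0.001, 0.0]
contact_force: [0.9, 0.8, -0.2]
opening: 0.454
finger_force: 20.0
```

Call:
carry_out([
  {"rot":[0,0,0],"xyz":[-0.037,0.007,0],"grip":255},
  {"rot":[0,0,0],"xyz":[-0.037,0.007,0],"grip":255},
  {"rot":[0,0,0],"xyz":[-0.037,0.007,0],"grip":255},
  {"rot":[0,0,0],"xyz":[-0.037,0.007,0],"grip":255},
])

```text
clock: 22.78
tool_pos: [0.5775, -0.023, 0.1305]
eef_rot: [0.68, 0.733, -0.0, -0.001]
contact_force: [-1.0, 0.0, 0.2]
opening: 0.457
finger_force: 20.0
```

```bash
python3 -c "
from h import *
x,y=tr(-.042,-.036)
go(x,y,.026,4.2)
"
```

```text
xyz [0.0031 0.0095 0.1044] rot [-0.0016 -0.0004  0.0006]
```

Call:
carry_out([
  {"rot":[0,0,0],"xyz":[0.003,0.009,0.03],"grip":255},
  {"rot":[0,0,0],"xyz":[0.003,0.009,0.06],"grip":255},
  {"rot":[0,0,0],"xyz":[0.003,0.009,0.09],"grip":255},
  {"rot":[0,0,0],"xyz":[0.003,0.009,0.103],"grip":255},
  {"rot":[0,0,0],"xyz":[0.003,0.009,0.105],"grip":255},
  {"rot":[0,0,0],"xyz":[0.003,0.009,0.105],"grip":255},
])

```text
clock: 23.28
tool_pos: [0.5862, -0.0183, 0.0253]
eef_rot: [0.68, 0.734, -0.001, -0.001]
contact_force: [1.0, -0.2, -1.0]
opening: 0.45
finger_force: 20.0
```

Call:
carry_out([
  {"rot":[0,0,0],"xyz":[0,0,0.001],"grip":255},
  {"rot":[0,0,0],"xyz":[0,0,0.001],"grip":105},
  {"rot":[0,0,0],"xyz":[0,0,0.001],"grip":105},
  {"rot":[0,0,0],"xyz":[0,0,0.001],"grip":105},
  {"rot":[0,0,0],"xyz":[0,0,-0.03],"grip":105},
  {"rot":[0,0,0],"xyz":[0,0,-0.07],"grip":60},
  {"rot":[0,0,0],"xyz":[0,0,-0.11],"grip":30},
  {"rot":[0,0,0],"xyz":[0,0,-0.15],"grip":30},
])

```text
clock: 23.95
tool_pos: [0.5864, -0.02, 0.1773]
eef_rot: [0.68, 0.733, -0.001, -0.0]
contact_force: [0.5, -0.1, 0.2]
opening: 0.788
finger_force: 0.0
```

```bash
python3 -c "
from h import *
frogs()
go(.5735,.299,.17,82)
go(.5735,.299,.17,-8)
"
```

```text
[ 261  169   44   63 2545] c [ 0.5878 -0.0218] sides [(41, 4), (62, -85)] mid [ 0.588  -0.0221]
[ 347  168   55   64 3023] c [ 0.6753 -0.0135] sides [(51, 4), (63, -80)] mid [ 0.6763 -0.0151]
xyz [0.3181 0.0057 0.0151] rot [ 0.0095  0.0079 -1.3576]
xyz [0.3181 0.0057 0.0151] rot [ 0.0114 -0.0011  0.2132]
```

Call:
carry_out([
  {"rot":[0.01,0.008,-1.358],"xyz":[0.318,0.006,0],"grip":30},
  {"rot":[0.01,0.008,-1.358],"xyz":[0.318,0.006,0],"grip":30},
  {"rot":[0.01,0.008,-1.358],"xyz":[0.318,0.006,0],"grip":30},
  {"rot":[0.01,0.008,-1.358],"xyz":[0.318,0.006,0],"grip":30},
  {"rot":[0.01,0.008,-1.358],"xyz":[0.318,0.006,0],"grip":30},
  {"rot":[0.01,0.008,-1.358],"xyz":[0.318,0.006,0],"grip":30},
  {"rot":[0.01,0.008,-1.358],"xyz":[0.318,0.006,0],"grip":30},
  {"rot":[0.01,0.008,-1.358],"xyz":[0.318,0.006,0],"grip":30},
])

```text
clock: 24.67
tool_pos: [0.5678, 0.303, 0.1759]
eef_rot: [0.241, 0.97, 0.001, -0.005]
contact_force: [-0.9, 0.8, 1.2]
opening: 0.881
finger_force: 0.0
```

```bash
python3 -c "
from h import *
go(.5735,.299,.17,82)
"
```

```text
xyz [-0.007  -0.0009  0.0058] rot [ 0.0007 -0.0109 -0.3474]
```

Call:
carry_out([
  {"rot":[0,0,-0.12],"xyz":[-0.004,-0.001,0.006],"grip":30},
  {"rot":[0,0,-0.24],"xyz":[-0.004,-0.001,0.02],"grip":30},
  {"rot":[0,0,-0.347],"xyz":[-0.004,-0.001,0.03],"grip":30},
  {"rot":[0,0,-0.347],"xyz":[-0.004,-0.001,0.03],"grip":30},
  {"rot":[0,0,-0.347],"xyz":[-0.004,-0.001,0.03],"grip":30},
  {"rot":[0,0,-0.347],"xyz":[-0.004,-0.001,0.03],"grip":30},
])

```text
clock: 25.17
tool_pos: [0.5723, 0.2951, 0.1457]
eef_rot: [0.076, 0.997, 0.0, -0.005]
contact_force: [-0.2, 0.2, 0.6]
opening: 0.879
finger_force: 0.0
```

```bash
python3 -c "
from h import *
frogs()
go(.5735,.299,.010,82)
"
```

```text
[ 278    0   85   53 2696] c [0.4321 0.346 ] sides [(63, 81), (35, -5)] mid [0.4377 0.3468]
[ 260  172   48   68 2891] c [0.5722 0.2982] sides [(60, 170), (40, 81)] mid [0.5725 0.2982]
xyz [-0.0017  0.004   0.136 ] rot [-0.0003 -0.0092 -0.0128]
```

View pics/last.png

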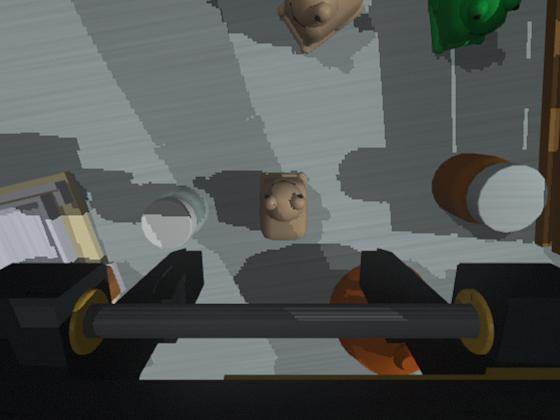

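Frog C aligned at (284,206), jar (172,225) and pot (385,325) clear of the fingers. Shift a few mm away from the pot and pick.

Call:
carry_out([
  {"rot":[0,-0.009,0],"xyz":[0.003,0.003,0.04],"grip":30},
  {"rot":[0,-0.009,0],"xyz":[0.003,0.003,0.08],"grip":30},
  {"rot":[0,-0.009,0],"xyz":[0.003,0.003,0.115],"grip":40},
  {"rot":[0,-0.009,0],"xyz":[0.003,0.003,0.135],"grip":60},
  {"rot":[0,-0.009,0],"xyz":[0.003,0.003,0.135],"grip":255},
  {"rot":[0,-0.009,0],"xyz":[0.003,0.003,0.135],"grip":255},
  {"rot":[0,-0.009,0],"xyz":[0.003,0.003,0.135],"grip":255},
  {"rot":[0,-0.009,0],"xyz":[0.003,0.003,0.135],"grip":255},
])

```text
clock: 25.88
tool_pos: [0.5694, 0.2996, 0.0125]
eef_rot: [0.075, 0.997, 0.001, 0.001]
contact_force: [-0.0, -0.7, 0.7]
opening: 0.486
finger_force: 0.4
```

Call:
carry_out([
  {"rot":[0,0,0],"xyz":[0,0,0],"grip":255},
  {"rot":[0,0,0],"xyz":[0,0,0],"grip":255},
  {"rot":[0,0,0],"xyz":[0,0,0],"grip":255},
  {"rot":[0,0,0],"xyz":[0,0,0],"grip":255},
])

```text
clock: 26.22
tool_pos: [0.5694, 0.2991, 0.0124]
eef_rot: [0.075, 0.997, 0.0, 0.001]
contact_force: [-0.6, -0.3, 6.6]
opening: 0.451
finger_force: 20.0
```

```bash
python3 -c "
from h import *
x,y=tr(.042,.036)
go(x,y,.16,4.2)
"
```

```text
xyz [-0.1309 -0.2232 -0.1476] rot [0.0016 0.0007 1.3469]
```

Call:
carry_out([
  {"rot":[0,0,0],"xyz":[0,0,-0.04],"grip":255},
  {"rot":[0,0,0],"xyz":[0,0,-0.08],"grip":255},
  {"rot":[0,0,0],"xyz":[0,0,-0.12],"grip":255},
  {"rot":[0,0,0.12],"xyz":[0,-0.03,-0.148],"grip":255},
  {"rot":[0,0,1.347],"xyz":[-0.131,-0.223,-0.148],"grip":255},
  {"rot":[0,0,1.347],"xyz":[-0.131,-0.223,-0.148],"grip":255},
  {"rot":[0,0,1.347],"xyz":[-0.131,-0.223,-0.148],"grip":255},
  {"rot":[0,0,1.347],"xyz":[-0.131,-0.223,-0.148],"grip":255},
])

```text
clock: 26.88
tool_pos: [0.6366, 0.1165, 0.1594]
eef_rot: [0.378, 0.926, -0.001, 0.0]
contact_force: [0.3, -0.7, -1.5]
opening: 0.451
finger_force: 20.0
```

```bash
python3 -c "
from h import *
x,y=tr(.042,.036)
go(x,y,.14,4.2)
"
```

```text
xyz [-0.0607 -0.0212  0.0195] rot [-0.0004  0.0013  0.7216]
```

Call:
carry_out([
  {"rot":[0,0,0.72],"xyz":[-0.06,-0.021,0.02],"grip":255},
  {"rot":[0,0,0.72],"xyz":[-0.06,-0.021,0.02],"grip":255},
  {"rot":[0,0,0.72],"xyz":[-0.06,-0.021,0.02],"grip":255},
  {"rot":[0,0,0.72],"xyz":[-0.06,-0.021,0.02],"grip":255},
  {"rot":[0,0,0.72],"xyz":[-0.06,-0.021,0.02],"grip":255},
  {"rot":[0,0,0.72],"xyz":[-0.06,-0.021,0.02],"grip":255},
  {"rot":[0,0,0.72],"xyz":[-0.06,-0.021,0.02],"grip":255},
  {"rot":[0,0,0.72],"xyz":[-0.06,-0.021,0.02],"grip":255},
])

```text
clock: 27.55
tool_pos: [0.6643, 0.0618, 0.1388]
eef_rot: [0.677, 0.736, -0.001, 0.0]
contact_force: [0.1, 0.4, -1.0]
opening: 0.449
finger_force: 20.0
```

```bash
python3 -c "
from h import *
x,y=tr(.042,.037)
go(x,y,.026,4.2)
"
```

```text
xyz [-0.002   0.0006  0.1128] rot [-0.0009  0.0013  0.0106]
```

Call:
carry_out([
  {"rot":[0,0,0.01],"xyz":[-0.002,0.001,0.03],"grip":255},
  {"rot":[0,0,0.01],"xyz":[-0.002,0.001,0.06],"grip":255},
  {"rot":[0,0,0.01],"xyz":[-0.002,0.001,0.09],"grip":255},
  {"rot":[0,0,0.01],"xyz":[-0.002,0.001,0.109],"grip":255},
  {"rot":[0,0,0.01],"xyz":[-0.002,0.001,0.113],"grip":255},
  {"rot":[0,0,0.01],"xyz":[-0.002,0.001,0.114],"grip":255},
  {"rot":[0,0,0.01],"xyz":[-0.002,0.001,0.114],"grip":255},
])

```text
clock: 28.13
tool_pos: [0.6653, 0.0598, 0.0243]
eef_rot: [0.681, 0.732, -0.001, -0.0]
contact_force: [0.3, 0.1, -0.7]
opening: 0.452
finger_force: 20.0
```

Call:
carry_out([
  {"rot":[0,0,0],"xyz":[0,0,0.0005],"grip":255},
  {"rot":[0,0,0],"xyz":[0,0,0.0005],"grip":105},
  {"rot":[0,0,0],"xyz":[0,0,0.0005],"grip":105},
  {"rot":[0,0,0],"xyz":[0,0,0.0005],"grip":105},
  {"rot":[0,0,0],"xyz":[0,0,-0.03],"grip":105},
  {"rot":[0,0,0],"xyz":[0,0,-0.07],"grip":60},
  {"rot":[0,0,0],"xyz":[0,0,-0.11],"grip":30},
  {"rot":[0,0,0],"xyz":[0,0,-0.15],"grip":30},
])

```text
clock: 28.8
tool_pos: [0.6651, 0.0598, 0.1759]
eef_rot: [0.681, 0.732, -0.001, -0.0]
contact_force: [0.8, -1.2, 0.6]
opening: 0.793
finger_force: 0.0
```

```bash
python3 -c "
from h import *
frogs()
go(.422,.345,.20,30)
im=cv2.imread('pics/top0.png');c=cv2.resize(im[225:280,135:195],(480,440),interpolation=cv2.INTER_CUBIC);cv2.imwrite('pics/D.png',c)
"
```

```text
[ 260  172   45   64 2582] c [0.6663 0.0552] sides [(41, 4), (63, -85)] mid [0.6664 0.0543]
[ 262  241   42   63 2490] c [ 0.6721 -0.0167] sides [(41, 4), (70, -85)] mid [ 0.6721 -0.0181]
[180 242  42  62 869] c [ 0.597  -0.0159] sides [(40, 7), (70, -87)] mid [ 0.5885 -0.0244]
xyz [ 0.3    -0.2272 -0.0172] rot [ 0.0123  0.001  -0.4532]
```

Call:
carry_out([
  {"rot":[0.012,0,-0.453],"xyz":[0.3,-0.227,-0.017],"grip":30},
  {"rot":[0.012,0,-0.453],"xyz":[0.3,-0.227,-0.017],"grip":30},
  {"rot":[0.012,0,-0.453],"xyz":[0.3,-0.227,-0.017],"grip":30},
  {"rot":[0.012,0,-0.453],"xyz":[0.3,-0.227,-0.017],"grip":30},
  {"rot":[0.012,0,-0.453],"xyz":[0.3,-0.227,-0.017],"grip":30},
  {"rot":[0.012,0,-0.453],"xyz":[0.3,-0.227,-0.017],"grip":30},
  {"rot":[0.012,0,-0.453],"xyz":[0.3,-0.227,-0.017],"grip":30},
  {"rot":[0.012,0,-0.453],"xyz":[0.3,-0.227,-0.017],"grip":30},
])

```text
clock: 29.52
tool_pos: [0.445, 0.3116, 0.1895]
eef_rot: [0.5, 0.866, -0.005, -0.004]
contact_force: [0.1, 0.1, -0.2]
opening: 0.878
finger_force: 0.0
```

Call:
carry_out([
  {"rot":[0,0,0],"xyz":[0.02,-0.015,0],"grip":30},
  {"rot":[0,0,0],"xyz":[0.03,-0.02,0],"grip":30},
  {"rot":[0,0,0],"xyz":[0.03,-0.02,0],"grip":30},
  {"rot":[0,0,0],"xyz":[0.03,-0.02,0],"grip":30},
])

```text
clock: 29.85
tool_pos: [0.4151, 0.3255, 0.1895]
eef_rot: [0.5, 0.866, -0.006, -0.004]
contact_force: [0.8, -0.2, -0.3]
opening: 0.883
finger_force: 0.0
```

```bash
python3 -c "
from h import *
frogs()
go(.422,.345,.15,30)
"
```

```text
[ 279  147   45   61 2339] c [0.4208 0.3519] sides [(59, 116), (41, 26)] mid [0.4218 0.3499]
xyz [0.0145 0.0159 0.0391] rot [-0.0132 -0.0003 -0.0026]
```

View pics/last.png

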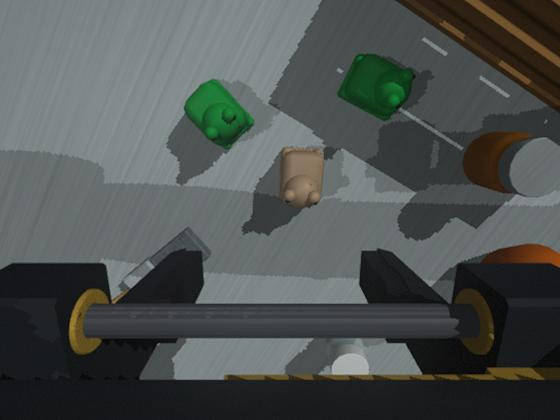

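Frog D at (301,178), nose toward the camera bottom, lateral 26°; the green frogs at (218,114) and (376,85) are out of the finger lanes. Pick D.

```bash
python3 -c "
from h import *
go(.4215,.350,.07,26)
go(.4215,.350,.010,26)
"
```

```text
xyz [0.0191 0.019  0.119 ] rot [-0.0132  0.0001  0.0672]
xyz [0.019  0.0198 0.179 ] rot [-0.0132  0.0001  0.0672]
```

Call:
carry_out([
  {"rot":[-0.013,0,0.067],"xyz":[0.019,0.019,0.03],"grip":30},
  {"rot":[-0.013,0,0.067],"xyz":[0.019,0.019,0.065],"grip":30},
  {"rot":[-0.013,0,0.067],"xyz":[0.019,0.019,0.1],"grip":30},
  {"rot":[-0.013,0,0.067],"xyz":[0.019,0.019,0.135],"grip":40},
  {"rot":[-0.013,0,0.067],"xyz":[0.019,0.019,0.165],"grip":50},
  {"rot":[-0.013,0,0.067],"xyz":[0.019,0.019,0.178],"grip":60},
  {"rot":[-0.013,0,0.067],"xyz":[0.019,0.019,0.178],"grip":80},
  {"rot":[-0.013,0,0.067],"xyz":[0.019,0.019,0.178],"grip":255},
])

```text
clock: 30.57
tool_pos: [0.4202, 0.3499, 0.0106]
eef_rot: [0.53, 0.848, -0.001, -0.0]
contact_force: [-0.4, 1.2, 0.6]
opening: 0.635
finger_force: 0.0
```

Call:
carry_out([
  {"rot":[0,0,0],"xyz":[0,0,0],"grip":255},
  {"rot":[0,0,0],"xyz":[0,0,0],"grip":255},
  {"rot":[0,0,0],"xyz":[0,0,0],"grip":255},
  {"rot":[0,0,0],"xyz":[0,0,0],"grip":255},
  {"rot":[0,0,0],"xyz":[0,0,0],"grip":255},
])

```text
clock: 30.98
tool_pos: [0.4199, 0.3518, 0.0126]
eef_rot: [0.529, 0.849, 0.001, -0.0]
contact_force: [1.4, 0.2, 6.1]
opening: 0.449
finger_force: 20.0
```

```bash
python3 -c "
from h import *
x,y=tr(-.042,.036)
go(x,y,.15,4.2)
"
```

```text
xyz [-0.3394  0.0134 -0.138 ] rot [ 0.0016 -0.0021  0.3827]
```

Call:
carry_out([
  {"rot":[0,0,0],"xyz":[0,0,-0.04],"grip":255},
  {"rot":[0,0,0],"xyz":[0,0,-0.08],"grip":255},
  {"rot":[0,0,0],"xyz":[0,0,-0.12],"grip":255},
  {"rot":[0,0,0.1],"xyz":[-0.03,0,-0.138],"grip":255},
  {"rot":[0,0,0.382],"xyz":[-0.339,0.013,-0.138],"grip":255},
  {"rot":[0,0,0.382],"xyz":[-0.339,0.013,-0.138],"grip":255},
  {"rot":[0,0,0.382],"xyz":[-0.339,0.013,-0.138],"grip":255},
  {"rot":[0,0,0.382],"xyz":[-0.339,0.013,-0.138],"grip":255},
])

```text
clock: 31.65
tool_pos: [0.5123, 0.1763, 0.1496]
eef_rot: [0.68, 0.733, 0.0, -0.001]
contact_force: [1.8, 0.6, -1.1]
opening: 0.455
finger_force: 20.0
```

```bash
python3 -c "
from h import *
x,y=tr(-.042,.036)
go(x,y,.14,4.2)
"
```

```text
xyz [-0.1284  0.0597  0.0095] rot [-0.0005 -0.001   0.0008]
```

Call:
carry_out([
  {"rot":[0,0,0],"xyz":[-0.128,0.06,0.01],"grip":255},
  {"rot":[0,0,0],"xyz":[-0.128,0.06,0.01],"grip":255},
  {"rot":[0,0,0],"xyz":[-0.128,0.06,0.01],"grip":255},
  {"rot":[0,0,0],"xyz":[-0.128,0.06,0.01],"grip":255},
  {"rot":[0,0,0],"xyz":[-0.128,0.06,0.01],"grip":255},
  {"rot":[0,0,0],"xyz":[-0.128,0.06,0.01],"grip":255},
])

```text
clock: 32.15
tool_pos: [0.5811, 0.0537, 0.1385]
eef_rot: [0.681, 0.732, -0.0, -0.001]
contact_force: [-0.7, 0.3, -0.6]
opening: 0.453
finger_force: 20.0
```

```bash
python3 -c "
from h import *
x,y=tr(-.042,.036)
go(x,y,.0255,4.2)
"
```

```text
xyz [-0.0013  0.0003  0.113 ] rot [-0.0018 -0.0017 -0.0012]
```

Call:
carry_out([
  {"rot":[0,0,0],"xyz":[-0.001,0,0.03],"grip":255},
  {"rot":[0,0,0],"xyz":[-0.001,0,0.06],"grip":255},
  {"rot":[0,0,0],"xyz":[-0.001,0,0.09],"grip":255},
  {"rot":[0,0,0],"xyz":[-0.001,0,0.109],"grip":255},
  {"rot":[0,0,0],"xyz":[-0.001,0,0.113],"grip":255},
  {"rot":[0,0,0],"xyz":[-0.001,0,0.114],"grip":255},
  {"rot":[0,0,0],"xyz":[-0.001,0,0.114],"grip":255},
])

```text
clock: 32.73
tool_pos: [0.5804, 0.0565, 0.0252]
eef_rot: [0.679, 0.734, 0.0, -0.002]
contact_force: [0.6, -0.2, -0.7]
opening: 0.449
finger_force: 20.0
```

Call:
carry_out([
  {"rot":[0,0,0],"xyz":[0,0,0],"grip":255},
  {"rot":[0,0,0],"xyz":[0,0,0],"grip":105},
  {"rot":[0,0,0],"xyz":[0,0,0],"grip":105},
  {"rot":[0,0,0],"xyz":[0,0,0],"grip":105},
  {"rot":[0,0,0],"xyz":[0,0,-0.03],"grip":105},
  {"rot":[0,0,0],"xyz":[0,0,-0.07],"grip":60},
  {"rot":[0,0,0],"xyz":[0,0,-0.11],"grip":30},
  {"rot":[0,0,0],"xyz":[0,0,-0.15],"grip":0},
])

```text
clock: 33.4
tool_pos: [0.5808, 0.0538, 0.1764]
eef_rot: [0.68, 0.733, -0.0, -0.001]
contact_force: [1.1, 0.2, 0.3]
opening: 0.788
finger_force: 0.0
```

```bash
python3 -c "
from h import *
frogs()
x,y=tr(0,.1065);print(x,y)
go(x,y,.20,4.2)
"
```

```text
[ 260  170   45   65 2669] c [0.5817 0.0528] sides [(41, 4), (64, -85)] mid [0.5819 0.0501]
[ 346  172   58   64 2995] c [0.6695 0.0555] sides [(63, 96), (53, 3)] mid [0.6717 0.0549]
[343 241  48  62 755] c [ 0.6635 -0.0046] sides [(70, 94), (46, 1)] mid [ 0.6739 -0.0164]
[ 262  243   42   61 2336] c [ 0.5881 -0.0243] sides [(41, 4), (68, -85)] mid [ 0.5881 -0.0248]
0.6180001320059072 0.1260139918244048
xyz [ 0.0678  0.0381 -0.0151] rot [ 0.0109 -0.0037  0.0013]
```

View pics/last.png

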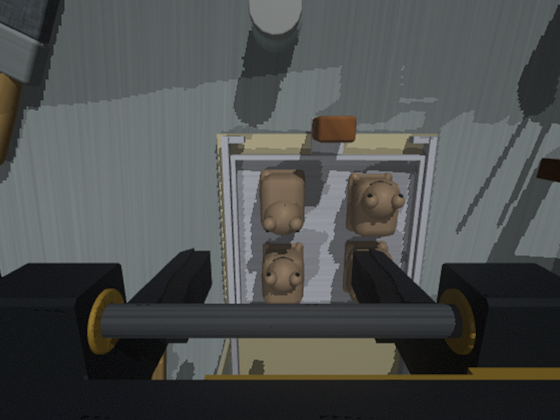

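All four frogs stand upright on the tray, well apart: (283,203), (375,205), (283,273), (367,265); handle (334,128). Grip the handle.

Call:
carry_out([
  {"rot":[0.01,-0.003,0],"xyz":[0.03,0.02,-0.015],"grip":0},
  {"rot":[0.01,-0.003,0],"xyz":[0.068,0.038,-0.015],"grip":0},
  {"rot":[0.01,-0.003,0],"xyz":[0.068,0.038,-0.015],"grip":0},
  {"rot":[0.01,-0.003,0],"xyz":[0.068,0.038,-0.015],"grip":0},
])

```text
clock: 33.78
tool_pos: [0.6142, 0.1282, 0.1902]
eef_rot: [0.679, 0.735, -0.003, -0.004]
contact_force: [0.1, -1.1, -0.1]
opening: 0.999
finger_force: 0.0
```

```bash
python3 -c "
from h import *
x,y=tr(0,.1065)
go(x,y,.037,4.2)
s=r.get_state();im=np.ascontiguousarray(r.snapshot('wrist')[:,:,::-1])
h=cv2.cvtColor(im,cv2.COLOR_BGR2HSV).astype(int)
blobs(im,s,(h[...,0]<14)&(h[...,1]>120),.065,200);print(proj('wrist',[x,y,.068],s))
"
```

```text
xyz [-0.0027  0.0051  0.1531] rot [-0.0099 -0.0011  0.006 ]
[270 193  34  31 784] c [0.6176 0.1273] sides [(28, 5), (27, -84)] mid [0.6181 0.1274]
[488 225  72  38 802] c [0.8343 0.1096] sides [(24, 80), (73, -19)] mid [0.8296 0.1071]
[286.281  210.6275]
```

Handle where expected.

Call:
carry_out([
  {"rot":[-0.01,0,0.006],"xyz":[-0.002,0.004,0.04],"grip":0},
  {"rot":[-0.01,0,0.006],"xyz":[-0.002,0.004,0.08],"grip":0},
  {"rot":[-0.01,0,0.006],"xyz":[-0.002,0.004,0.12],"grip":30},
  {"rot":[-0.01,0,0.006],"xyz":[-0.002,0.004,0.152],"grip":60},
  {"rot":[-0.01,0,0.006],"xyz":[-0.002,0.004,0.152],"grip":100},
  {"rot":[-0.01,0,0.006],"xyz":[-0.002,0.004,0.152],"grip":140},
  {"rot":[-0.01,0,0.006],"xyz":[-0.002,0.004,0.152],"grip":255},
  {"rot":[-0.01,0,0.006],"xyz":[-0.002,0.004,0.152],"grip":255},
], squeeze=40)

```text
clock: 34.5
tool_pos: [0.6183, 0.1227, 0.0403]
eef_rot: [0.683, 0.731, 0.001, 0.001]
contact_force: [0.3, -0.7, 0.4]
opening: 0.57
finger_force: 0.0
```

Call:
carry_out([
  {"rot":[0,0,0],"xyz":[0,0,0],"grip":255},
  {"rot":[0,0,0],"xyz":[0,0,0],"grip":255},
  {"rot":[0,0,0],"xyz":[0,0,0],"grip":255},
  {"rot":[0,0,0],"xyz":[0,0,0],"grip":255},
])

```text
clock: 34.83
tool_pos: [0.6177, 0.1226, 0.0391]
eef_rot: [0.682, 0.731, 0.0, 0.001]
contact_force: [0.5, -0.8, 6.4]
opening: 0.335
finger_force: 40.0
```

```bash
python3 -c "
from h import *
s=r.get_state();print(s['tool_pos'])
x,y=dry(0,.1065-.0375);go(x,y,s['tool_pos'][2],4.2)
go(.6306,-.0381,s['tool_pos'][2],4.2)
"
```

```text
[0.6177 0.1226 0.0391]
xyz [-0.1658  0.0014  0.0002] rot [ 0.0015  0.0014 -0.0042]
xyz [-0.1612  0.0017  0.0002] rot [ 0.0015  0.0014 -0.0042]
```

Call:
carry_out([
  {"rot":[0,0,0],"xyz":[-0.004,0,-0.001],"grip":255},
  {"rot":[0,0,0],"xyz":[-0.012,0,-0.001],"grip":255},
  {"rot":[0,0,0],"xyz":[-0.024,0,-0.001],"grip":255},
  {"rot":[0,0,0],"xyz":[-0.038,0,-0.001],"grip":255},
  {"rot":[0,0,0],"xyz":[-0.052,0,-0.001],"grip":255},
  {"rot":[0,0,0],"xyz":[-0.066,0,-0.001],"grip":255},
  {"rot":[0,0,0],"xyz":[-0.08,0.001,-0.001],"grip":255},
  {"rot":[0,0,0],"xyz":[-0.094,0.001,-0.001],"grip":255},
])

```text
clock: 35.5
tool_pos: [0.6242, 0.0299, 0.0391]
eef_rot: [0.682, 0.731, 0.0, -0.001]
contact_force: [-0.5, 5.1, 0.9]
opening: 0.335
finger_force: 40.0
```

Call:
carry_out([
  {"rot":[0,0,0],"xyz":[-0.013,0,0],"grip":255},
  {"rot":[0,0,0],"xyz":[-0.026,0,0],"grip":255},
  {"rot":[0,0,0],"xyz":[-0.038,0,0],"grip":255},
  {"rot":[0,0,0],"xyz":[-0.048,0,0],"grip":255},
  {"rot":[0,0,0],"xyz":[-0.056,0,0],"grip":255},
  {"rot":[0,0,0],"xyz":[-0.061,0,0],"grip":255},
  {"rot":[0,0,0],"xyz":[-0.063,0,0],"grip":255},
  {"rot":[0,0,0],"xyz":[-0.064,0,0],"grip":255},
])

```text
clock: 36.17
tool_pos: [0.6285, -0.0348, 0.0391]
eef_rot: [0.682, 0.731, -0.001, -0.0]
contact_force: [-0.4, 5.8, 1.2]
opening: 0.335
finger_force: 40.0
```

Call:
carry_out([
  {"rot":[0,0,0],"xyz":[-0.002,0,0],"grip":255},
  {"rot":[0,0,0],"xyz":[-0.004,0,0],"grip":255},
  {"rot":[0,0,0],"xyz":[-0.006,0,0],"grip":255},
  {"rot":[0,0,0],"xyz":[-0.008,0,0],"grip":255},
  {"rot":[0,0,0],"xyz":[-0.009,0,0],"grip":255},
  {"rot":[0,0,0],"xyz":[-0.009,0,0],"grip":255},
])

```text
clock: 36.67
tool_pos: [0.629, -0.0427, 0.0391]
eef_rot: [0.682, 0.731, -0.0, -0.0]
contact_force: [-0.1, 4.9, 2.1]
opening: 0.339
finger_force: 40.0
```

Call:
carry_out([
  {"rot":[0,0,0],"xyz":[-0.001,0,0],"grip":255},
  {"rot":[0,0,0],"xyz":[-0.002,0,0],"grip":255},
  {"rot":[0,0,0],"xyz":[-0.003,0,0],"grip":255},
  {"rot":[0,0,0],"xyz":[-0.003,0,0],"grip":255},
])

```text
clock: 37.0
tool_pos: [0.6293, -0.0428, 0.0391]
eef_rot: [0.681, 0.732, 0.001, -0.002]
contact_force: [-0.7, 10.3, 0.4]
opening: 0.336
finger_force: 40.0
```

Call:
carry_out([
  {"rot":[0,0,0],"xyz":[-0.002,0,0],"grip":255},
  {"rot":[0,0,0],"xyz":[-0.004,0,0],"grip":255},
  {"rot":[0,0,0],"xyz":[-0.004,0,0],"grip":255},
])

```text
clock: 37.25
tool_pos: [0.6293, -0.0429, 0.0392]
eef_rot: [0.681, 0.733, 0.003, -0.003]
contact_force: [-0.8, 15.8, -0.3]
opening: 0.335
finger_force: 40.0
```

Call:
carry_out([
  {"rot":[0,0,0],"xyz":[0.006,0,0],"grip":255},
  {"rot":[0,0,0],"xyz":[0.006,0,0],"grip":120},
  {"rot":[0,0,0],"xyz":[0.006,0,0],"grip":80},
  {"rot":[0,0,0],"xyz":[0.006,0,0],"grip":60},
  {"rot":[0,0,0],"xyz":[0.006,0,-0.04],"grip":60},
  {"rot":[0,0,0],"xyz":[0.006,0,-0.08],"grip":30},
  {"rot":[0,0,0],"xyz":[0.006,0,-0.12],"grip":0},
  {"rot":[0,0,0],"xyz":[0.006,0,-0.16],"grip":0},
])

```text
clock: 37.92
tool_pos: [0.6284, -0.0468, 0.2002]
eef_rot: [0.683, 0.73, -0.002, -0.0]
contact_force: [0.9, 0.3, -0.3]
opening: 0.842
finger_force: 0.0
```

Call:
carry_out([
  {"rot":[0,0,0],"xyz":[0,0,-0.04],"grip":0},
  {"rot":[0,0,0],"xyz":[0,0,-0.07],"grip":0},
  {"rot":[0,0,0],"xyz":[0,0,-0.07],"grip":0},
  {"rot":[0,0,0],"xyz":[0,0,-0.07],"grip":0},
])

```text
clock: 38.25
tool_pos: [0.63, -0.0463, 0.2707]
eef_rot: [0.683, 0.73, -0.001, 0.002]
contact_force: [-0.3, 1.0, -0.5]
opening: 1.002
finger_force: 0.0
```

```bash
python3 -c "
from h import *
s=r.get_state();im=np.ascontiguousarray(r.snapshot('wrist')[:,:,::-1]);cv2.imwrite('pics/home.png',im)
h=cv2.cvtColor(im,cv2.COLOR_BGR2HSV).astype(int)
blobs(im,s,(h[...,0]<14)&(h[...,1]>120),.065,120)
go(.647,-.266,.28,39)
"
```

```text
[ 452   41   73  262 2062] c [0.8551 0.0005] sides [(292, 93), (37, -5)] mid [ 0.8621 -0.0287]
[527 139  33  43 283] c [0.9113 0.0051] sides [(48, 93), (31, -8)] mid [0.915  0.0016]
[485 189  23  28 138] c [ 0.8752 -0.0446] sides [(23, 36), (31, -50)] mid [ 0.8766 -0.0455]
[483 233  23  23 131] c [ 0.8837 -0.0974] sides [(26, 101), (25, 0)] mid [ 0.8834 -0.0961]
[  64  244   76   45 1708] c [ 0.432  -0.1535] sides [(53, 67), (78, -18)] mid [ 0.4228 -0.1523]
xyz [-0.2203  0.0034 -0.0105] rot [-0.0033  0.0028 -0.6136]
```

Call:
carry_out([
  {"rot":[-0.003,0.003,-0.614],"xyz":[-0.22,0.003,-0.01],"grip":0},
  {"rot":[-0.003,0.003,-0.614],"xyz":[-0.22,0.003,-0.01],"grip":0},
  {"rot":[-0.003,0.003,-0.614],"xyz":[-0.22,0.003,-0.01],"grip":0},
  {"rot":[-0.003,0.003,-0.614],"xyz":[-0.22,0.003,-0.01],"grip":0},
  {"rot":[-0.003,0.003,-0.614],"xyz":[-0.22,0.003,-0.01],"grip":0},
  {"rot":[-0.003,0.003,-0.614],"xyz":[-0.22,0.003,-0.01],"grip":0},
  {"rot":[-0.003,0.003,-0.614],"xyz":[-0.22,0.003,-0.01],"grip":0},
  {"rot":[-0.003,0.003,-0.614],"xyz":[-0.22,0.003,-0.01],"grip":0},
])

```text
clock: 38.97
tool_pos: [0.6462, -0.2647, 0.2768]
eef_rot: [0.431, 0.902, 0.001, -0.002]
contact_force: [0.4, 1.0, 0.3]
opening: 1.002
finger_force: 0.0
```

Call:
carry_out([
  {"rot":[0,0,0],"xyz":[0,0,0],"grip":0},
  {"rot":[0,0,0],"xyz":[0,0,0],"grip":0},
])

```text
clock: 39.13
tool_pos: [0.6474, -0.2614, 0.2788]
eef_rot: [0.428, 0.904, 0.001, -0.001]
contact_force: [-0.2, -0.3, 0.1]
opening: 1.002
finger_force: 0.0
```

```bash
python3 -c "
from h import *
im=np.ascontiguousarray(r.snapshot('top')[:,:,::-1]);cv2.imwrite('pics/top1.png',im)
for f in('pics/top0.png','pics/top1.png'):
    h=cv2.cvtColor(cv2.imread(f),cv2.COLOR_BGR2HSV).astype(int)[165:200,285:312]
    m=(h[...,0]<14)&(h[...,1]>130);v,u=np.nonzero(m);print(len(u),u.mean()+285,v.mean()+165)
go(.647,-.266,.183,39)
"
```

```text
5 297.8 182.6
3 297.0 185.0
xyz [-0.0033 -0.0033  0.0961] rot [ 0.0015 -0.0024  0.0055]
```

Call:
carry_out([
  {"rot":[0,0,0.005],"xyz":[-0.003,-0.003,0.04],"grip":0},
  {"rot":[0,0,0.005],"xyz":[-0.003,-0.003,0.075],"grip":60},
  {"rot":[0,0,0.005],"xyz":[-0.003,-0.003,0.095],"grip":120},
  {"rot":[0,0,0.005],"xyz":[-0.003,-0.003,0.095],"grip":160},
  {"rot":[0,0,0.005],"xyz":[-0.003,-0.003,0.095],"grip":255},
  {"rot":[0,0,0.005],"xyz":[-0.003,-0.003,0.095],"grip":255},
  {"rot":[0,0,0.005],"xyz":[-0.003,-0.003,0.095],"grip":255},
  {"rot":[0,0,0.005],"xyz":[-0.003,-0.003,0.095],"grip":255},
], squeeze=40)

```text
clock: 39.85
tool_pos: [0.6483, -0.2677, 0.1865]
eef_rot: [0.432, 0.902, 0.001, 0.001]
contact_force: [0.1, 0.5, 0.1]
opening: 0.495
finger_force: 0.0
```

Call:
carry_out([
  {"rot":[0,0,0],"xyz":[0,0,0],"grip":255},
  {"rot":[0,0,0],"xyz":[0,0,0],"grip":255},
  {"rot":[0,0,0],"xyz":[0,0,0],"grip":255},
  {"rot":[0,0,0],"xyz":[0,0,0],"grip":255},
  {"rot":[0,0,0],"xyz":[0,0,0.004],"grip":255},
  {"rot":[0,0,0],"xyz":[0,0,0.008],"grip":255},
  {"rot":[0,0,0],"xyz":[0,0,0.012],"grip":255},
  {"rot":[0,0,0],"xyz":[0,0,0.013],"grip":255},
])

```text
clock: 40.52
tool_pos: [0.6486, -0.2672, 0.1761]
eef_rot: [0.432, 0.902, 0.002, 0.002]
contact_force: [-6.4, 1.3, 28.6]
opening: 0.154
finger_force: 40.0
```

Call:
carry_out([
  {"rot":[0,0,0.12],"xyz":[0,0,0],"grip":255},
  {"rot":[0,0,0.24],"xyz":[0,0,0],"grip":255},
  {"rot":[0,0,0.36],"xyz":[0,0,0],"grip":255},
  {"rot":[0,0,0.48],"xyz":[0,0,0],"grip":255},
  {"rot":[0,0,0.6],"xyz":[0,0,0],"grip":255},
  {"rot":[0,0,0.72],"xyz":[0,0,0],"grip":255},
  {"rot":[0,0,0.84],"xyz":[0,0,0],"grip":255},
  {"rot":[0,0,0.96],"xyz":[0,0,0],"grip":255},
])

```text
clock: 41.18
tool_pos: [0.6482, -0.2674, 0.1762]
eef_rot: [0.801, 0.598, 0.002, 0.001]
contact_force: [-7.1, 2.6, 24.7]
opening: 0.158
finger_force: 40.0
```

Call:
carry_out([
  {"rot":[0,0,0.1],"xyz":[0,0,0],"grip":255},
  {"rot":[0,0,0.2],"xyz":[0,0,0],"grip":255},
  {"rot":[0,0,0.27],"xyz":[0,0,0],"grip":255},
  {"rot":[0,0,0.28],"xyz":[0,0,0],"grip":255},
  {"rot":[0,0,0.28],"xyz":[0,0,0],"grip":255},
  {"rot":[0,0,0.28],"xyz":[0,0,0],"grip":255},
])

```text
clock: 41.68
tool_pos: [0.6482, -0.2673, 0.1762]
eef_rot: [0.875, 0.484, 0.002, 0.001]
contact_force: [-7.2, 1.9, 25.2]
opening: 0.154
finger_force: 40.0
```

```bash
python3 -c "
from h import *
s=r.get_state();print(s['moment'],s['contact_force'],np.degrees(2*np.arctan2(s['eef_rot'][1],s['eef_rot'][0])-np.pi/2),s['tool_pos'])"
```

```text
[0.4613 1.7827 0.487 ] [-7.2245  1.9399 25.2485] -32.12152951217595 [ 0.6482 -0.2673  0.1762]
```

Call:
carry_out([
  {"rot":[0,0,0.01],"xyz":[0,0,-0.005],"grip":255},
  {"rot":[0,0,0.01],"xyz":[0,0,-0.01],"grip":255},
  {"rot":[0,0,0],"xyz":[0,0,-0.015],"grip":255},
  {"rot":[0,0,0],"xyz":[0,0,-0.016],"grip":255},
  {"rot":[0,0,0],"xyz":[0,0,-0.016],"grip":120},
  {"rot":[0,0,0],"xyz":[0,0,-0.016],"grip":0},
  {"rot":[0,0,0],"xyz":[0,0,-0.016],"grip":0},
  {"rot":[0,0,0],"xyz":[0,0,-0.016],"grip":0},
])

```text
clock: 42.35
tool_pos: [0.6468, -0.2684, 0.1873]
eef_rot: [0.876, 0.483, 0.0, -0.001]
contact_force: [0.2, -0.2, 0.3]
opening: 0.434
finger_force: 0.0
```

Call:
carry_out([
  {"rot":[0,0,0],"xyz":[0,0,0],"grip":0},
  {"rot":[0,0,0],"xyz":[0,0,-0.04],"grip":0},
  {"rot":[0,0,0],"xyz":[0,0,-0.08],"grip":0},
  {"rot":[0,0,0],"xyz":[0,0,-0.08],"grip":0},
  {"rot":[0,0,0],"xyz":[0,0,-0.08],"grip":0},
  {"rot":[0,0,0],"xyz":[0,0,-0.08],"grip":0},
])

```text
clock: 42.85
tool_pos: [0.6467, -0.2683, 0.2672]
eef_rot: [0.876, 0.483, 0.0, -0.001]
contact_force: [-0.3, -0.8, -0.9]
opening: 0.887
finger_force: 0.0
```

```bash
python3 -c "
from h import *
s=r.get_state();im=np.ascontiguousarray(r.snapshot('wrist')[:,:,::-1]);cv2.imwrite('pics/k2.png',im)
a=im[170:260,240:325]
def mark(a):
    g=a.max(2).astype(int);d=(g>200)&(a.min(2)>180);v,u=np.nonzero(d);
    return len(u),np.polyfit(v,u,1)[0] if len(u) else 0,u.mean(),v.mean(),v.min(),v.max()
print(s['tool_pos']);print('now',mark(a),'start',mark(cv2.imread('pics/w1.png')[170:260,240:325]))
# bar height: width (dark cols) of bar near end
h=cv2.cvtColor(im,cv2.COLOR_BGR2HSV).astype(int)
blobs(im,s,(h[...,0]<14)&(h[...,1]>110),.068,40)
"
```

```text
[ 0.6467 -0.2683  0.2672]<string>:7: RuntimeWarning: Mean of empty slice.
  ret = ret.dtype.type(ret / rcount)
Traceback (most recent call last):
ValueError: zero-size array to reduction operation minimum which has no identity
```

```bash
python3 -c "
from h import *
for f in('pics/w1.png','pics/k2.png'):
    im=cv2.imread(f);a=im[190:240,262:304]
    d=(a.min(2)>120);n,l,st,c=cv2.connectedComponentsWithStats(d.astype('u1'))
    for i in range(1,n):
        if st[i,4]>20:
            v,u=np.nonzero(l==i);print(f,st[i],c[i]+[262,190],np.polyfit(v,u,1)[0])
    h=cv2.cvtColor(im,cv2.COLOR_BGR2HSV).astype(int)[:260];n,l,st,c=cv2.connectedComponentsWithStats(((h[...,0]<14)&(h[...,1]>110)).astype('u1'))
    print([(st[i][:4].tolist(),c[i].round(1).tolist()) for i in range(1,n) if st[i,4]>40])
s=r.get_state();print([proj('wrist',[*dry(0,.069+d),.06],s) for d in(0,.0065,.02)])
"
```

```text
pics/w1.png [18  6  4 27 98] [281.5918 208.4184] 0.01717208975371588
[([408, 0, 122, 126], [468.3, 49.3]), ([530, 22, 12, 13], [536.6, 28.2]), ([444, 77, 46, 92], [467.5, 132.2]), ([487, 119, 55, 42], [512.9, 138.6]), ([540, 125, 16, 13], [546.7, 130.8])]
pics/k2.png [17  4  5 27 92] [281.1522 207.4565] 0.04232370330451342
[([407, 0, 137, 156], [469.3, 80.0]), ([429, 0, 9, 13], [433.0, 5.7]), ([529, 11, 14, 19], [536.2, 20.1]), ([523, 24, 11, 14], [527.3, 30.0]), ([464, 27, 61, 64], [498.2, 55.7]), ([458, 28, 27, 32], [470.9, 44.7]), ([474, 35, 14, 12], [480.4, 40.0]), ([475, 82, 21, 28], [484.6, 96.5]), ([458, 88, 10, 16], [461.8, 95.5]), ([541, 117, 12, 14], [548.4, 123.3]), ([448, 133, 42, 30], [470.1, 148.1]), ([32, 196, 83, 41], [79.3, 218.3])]
[array([143.5642,   2.7155]), array([138.9371,  -3.4874]), array([129.1933, -16.5497])]
```

```bash
python3 -c "
from h import *
s={'tool_pos':np.array([.63,-.0463,.2707]),'eef_rot':np.array([.683,.73,-.001,.002])}
im=cv2.imread('pics/home.png');h=cv2.cvtColor(im,cv2.COLOR_BGR2HSV).astype(int)
p=proj('wrist',[*dry(0,.069),.068],s);print(p);u,v=p.astype(int)
m=np.zeros(h.shape[:2],bool);m[v-35:v+35,u-40:u+40]=1
m&=(h[...,0]<16)&(h[...,1]>120)
blobs(im,s,m,.068,30)
m=np.zeros(h.shape[:2],bool);m[170:262,190:380]=1
blobs(im,s,m&(h[...,0]>5)&(h[...,0]<20)&(h[...,1]>45)&(h[...,1]<115),.05,80)
"
```

```text
[281.8793 185.4312]
[268 171  26  23 574] c [ 0.6287 -0.0391] sides [(27, 4), (24, -86)] mid [ 0.6288 -0.0391]
[ 231  207   35   40 1306] c [ 0.5934 -0.0989] sides [(40, 4), (49, -87)] mid [ 0.5937 -0.099 ]
[ 298  209   34   37 1140] c [ 0.6732 -0.0943] sides [(39, 4), (45, -84)] mid [ 0.6733 -0.0944]
```

```bash
python3 -c "
from plant import r
print(r.finish_job())"
```

```text
the job is handed in; nothing more can be done
None
```

The job is handed in, but no verdict came back. My last measurements put the knob at run and up, the tray pushed against its stop under the hood with the four clay frogs on it, and the fish upright on the board.

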